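# Change the abrasive rolls on the carvers' dispenser stand

## Task

Change the abrasive rolls on the dispenser stand: slide every spent roll up off its spindle and put it in the grey scrap tray, and put each fresh full roll down over a spindle of its own until it lies flat on the board. Put a retaining pin into the top of every spindle, also one left without a roll, and press each through its stiff catch until it is fully home with its flange on the spindle; do not knock over or push about the glue bottle and the tin, and leave everything released.

Things in the scene. Friction and masses are not known exactly. Their poses are not given: they have to be found in the camera images.
- stand: The dispenser stand, screwed to the bench: a wooden board 100 (its x) x 420 (its y) x 15 mm thick with three upright aluminium spindles in a row along its y, 140 mm apart. Origin: centre of the board's underside, z up.
- spindle0 (a point): Centre of the mouth of the -y end spindle of the stand, at the spindle's top, 60 mm above the bench. The spindle is a tube 22 mm outside that stands 45 mm above the board, with a 9 mm bore open at the top. A stiff friction catch hidden 18 to 23 mm down the bore stops a pin that is only dropped in; it gives way at about 5 N, until the pin's flange rests on the spindle's rim.
- spindle1 (a point): Centre of the mouth of the middle spindle of the stand, at the spindle's top, 60 mm above the bench. The spindle is a tube 22 mm outside that stands 45 mm above the board, with a 9 mm bore open at the top. A stiff friction catch hidden 18 to 23 mm down the bore stops a pin that is only dropped in; it gives way at about 5 N, until the pin's flange rests on the spindle's rim.
- spindle2 (a point): Centre of the mouth of the +y end spindle of the stand, at the spindle's top, 60 mm above the bench. The spindle is a tube 22 mm outside that stands 45 mm above the board, with a 9 mm bore open at the top. A stiff friction catch hidden 18 to 23 mm down the bore stops a pin that is only dropped in; it gives way at about 5 N, until the pin's flange rests on the spindle's rim.
- rack: A wooden pin rack fixed to the bench, 50 (its x) x 180 (its y) x 34 mm high, with three holes in a row along its y, 60 mm apart, in which the pins stand. Origin: centre of its underside.
- pin0: A steel retaining pin, one of three alike: from its tip upwards a shank 7 mm across and 30 mm long (its lowest 6 mm taper to 3 mm), a flange 38 mm across and 4 mm thick, and a round grip 14 mm across and 36 mm long; 70 mm in all. It starts upright in the rack, its flange on the rack's top. Origin: the tip of the shank; z points up to the grip.
- pin1: A steel retaining pin, one of three alike: from its tip upwards a shank 7 mm across and 30 mm long (its lowest 6 mm taper to 3 mm), a flange 38 mm across and 4 mm thick, and a round grip 14 mm across and 36 mm long; 70 mm in all. It starts upright in the rack, its flange on the rack's top. Origin: the tip of the shank; z points up to the grip.
- pin2: A steel retaining pin, one of three alike: from its tip upwards a shank 7 mm across and 30 mm long (its lowest 6 mm taper to 3 mm), a flange 38 mm across and 4 mm thick, and a round grip 14 mm across and 36 mm long; 70 mm in all. It starts upright in the rack, its flange on the rack's top. Origin: the tip of the shank; z points up to the grip.
- fresh0: A fresh full roll of brown abrasive cloth, 60 mm across, 30 mm high, with a 30 mm bore, lying flat on the bench. It may be absent. Origin: centre of its underside, z along the bore.
- fresh1: A fresh full roll of brown abrasive cloth, 60 mm across, 30 mm high, with a 30 mm bore, lying flat on the bench. It may be absent. Origin: centre of its underside, z along the bore.
- fresh2: A fresh full roll of brown abrasive cloth, 60 mm across, 30 mm high, with a 30 mm bore, lying flat on the bench. It may be absent. Origin: centre of its underside, z along the bore.
- spent0: A spent roll of abrasive cloth, only a thin wrap left on its core: 44 mm across, 30 mm high, with a 30 mm bore, at the start on one of the spindles, lying on the board. It may be absent. Origin: centre of its underside, z along the bore.
- spent1: A spent roll of abrasive cloth, only a thin wrap left on its core: 44 mm across, 30 mm high, with a 30 mm bore, at the start on one of the spindles, lying on the board. It may be absent. Origin: centre of its underside, z along the bore.
- spent2: A spent roll of abrasive cloth, only a thin wrap left on its core: 44 mm across, 30 mm high, with a 30 mm bore, at the start on one of the spindles, lying on the board. It may be absent. Origin: centre of its underside, z along the bore.
- tray: The loose grey scrap tray, 160 (its x) x 200 (its y) x 40 mm high, open at the top, walls and floor 5 mm thick. Origin: centre of its underside.
- glue: Bystander: a white bottle of glue, 56 mm across, 150 mm tall. Origin: centre of its underside.
- tin: Bystander: a small wax tin, 72 mm across, 75 mm tall. Origin: centre of its underside.
Things that resemble listed ones, but are neither listed nor needed, are in the scene too. What is shaped like the fresh1 but blue or pink is not meant.

How it is judged (in metres and radians):
At the end, for the whole second after the job is handed in: Spent rolls at rest inside the level tray; each fresh roll flat (0.1 rad) on the board (4 mm) over a spindle (7 mm of its axis); in every spindle a pin, within 4 mm of the axis, upright within 0.08 rad, flange within 2.5 mm of the rim; all released (((horizontal distance between fresh0 and spindle0 below 0.007 m and z of fresh0 in the frame of stand below 0.019 m and angle between fresh0's own z axis and vertical below 0.1 rad) or (horizontal distance between fresh0 and spindle1 below 0.007 m and z of fresh0 in the frame of stand below 0.019 m and angle between fresh0's own z axis and vertical below 0.1 rad) or (horizontal distance between fresh0 and spindle2 below 0.007 m and z of fresh0 in the frame of stand below 0.019 m and angle between fresh0's own z axis and vertical below 0.1 rad)) and ((horizontal distance between fresh1 and spindle0 below 0.007 m and z of fresh1 in the frame of stand below 0.019 m and angle between fresh1's own z axis and vertical below 0.1 rad) or (horizontal distance between fresh1 and spindle1 below 0.007 m and z of fresh1 in the frame of stand below 0.019 m and angle between fresh1's own z axis and vertical below 0.1 rad) or (horizontal distance between fresh1 and spindle2 below 0.007 m and z of fresh1 in the frame of stand below 0.019 m and angle between fresh1's own z axis and vertical below 0.1 rad)) and ((horizontal distance between fresh2 and spindle0 below 0.007 m and z of fresh2 in the frame of stand below 0.019 m and angle between fresh2's own z axis and vertical below 0.1 rad) or (horizontal distance between fresh2 and spindle1 below 0.007 m and z of fresh2 in the frame of stand below 0.019 m and angle between fresh2's own z axis and vertical below 0.1 rad) or (horizontal distance between fresh2 and spindle2 below 0.007 m and z of fresh2 in the frame of stand below 0.019 m and angle between fresh2's own z axis and vertical below 0.1 rad)) and ((horizontal distance between pin0 and spindle0 below 0.004 m and z of pin0 in the frame of stand between 0.026 and 0.0325 m and angle between pin0's own z axis and vertical below 0.08 rad) or (horizontal distance between pin1 and spindle0 below 0.004 m and z of pin1 in the frame of stand between 0.026 and 0.0325 m and angle between pin1's own z axis and vertical below 0.08 rad) or (horizontal distance between pin2 and spindle0 below 0.004 m and z of pin2 in the frame of stand between 0.026 and 0.0325 m and angle between pin2's own z axis and vertical below 0.08 rad)) and ((horizontal distance between pin0 and spindle1 below 0.004 m and z of pin0 in the frame of stand between 0.026 and 0.0325 m and angle between pin0's own z axis and vertical below 0.08 rad) or (horizontal distance between pin1 and spindle1 below 0.004 m and z of pin1 in the frame of stand between 0.026 and 0.0325 m and angle between pin1's own z axis and vertical below 0.08 rad) or (horizontal distance between pin2 and spindle1 below 0.004 m and z of pin2 in the frame of stand between 0.026 and 0.0325 m and angle between pin2's own z axis and vertical below 0.08 rad)) and ((horizontal distance between pin0 and spindle2 below 0.004 m and z of pin0 in the frame of stand between 0.026 and 0.0325 m and angle between pin0's own z axis and vertical below 0.08 rad) or (horizontal distance between pin1 and spindle2 below 0.004 m and z of pin1 in the frame of stand between 0.026 and 0.0325 m and angle between pin1's own z axis and vertical below 0.08 rad) or (horizontal distance between pin2 and spindle2 below 0.004 m and z of pin2 in the frame of stand between 0.026 and 0.0325 m and angle between pin2's own z axis and vertical below 0.08 rad)) and x of spent0 in the frame of tray between -0.072 and 0.072 m and y of spent0 in the frame of tray between -0.092 and 0.092 m and z of each of spent0, spent1, spent2 in the frame of tray below 0.042 m and linear speed of each of spent0, spent1, spent2 below 0.02 m/s and x of spent1 in the frame of tray between -0.072 and 0.072 m and y of spent1 in the frame of tray between -0.092 and 0.092 m and x of spent2 in the frame of tray between -0.072 and 0.072 m and y of spent2 in the frame of tray between -0.092 and 0.092 m and angle between tray's own z axis and vertical below 0.1 rad); the robot touches nothing.
It fails at once if the glue is knocked over or pushed more than 60 mm (angle between glue's own z axis and vertical above 0.5 rad or distance of glue from where it was at the start of the episode above 0.06 m).
It fails at once if the tin is knocked over or pushed more than 60 mm (angle between tin's own z axis and vertical above 0.5 rad or distance of tin from where it was at the start of the episode above 0.06 m).
Of spent0, spent1, spent2 only 2 to 3 are there at a start; the rules pass over those that are not, and their reading is None.
Of fresh0, fresh1, fresh2 only 2 to 3 are there at a start; the rules pass over those that are not, and their reading is None.
At some moment in a run one of fresh0, fresh1, fresh2, tray may be knocked a few centimetres aside while the robot is not near it.
It also fails if it takes over 210 s, if anything falls off the work surface, if the arm or the gripper's body presses on something with over 40 N, if the wrist force passes 120 N, or if a joint passes its speed limit or range.

## Robot

A 6-joint arm with a two-finger parallel gripper is mounted at the origin on the work surface. World frame = base frame: x ahead of the robot, y to its left, z up, the work surface at z = 0. Lengths are in mm, angles in rad, forces in N, time in s.
With the tool pointing down it reaches from about 350 to 775 mm from the base axis. Payload 7.3 kg.
Tool frame: the origin (TCP) lies at the very end of the fingers, on their centre line; the grasp point (between the pads) lies 19 mm behind it; z points along the fingers, y is the line along which they close (so a half turn about z gives the same grasp; the last joint's range is limited). The gripper opens to 92 mm and grips with 3 to 60 N. Pads are 19 mm wide; open, the fingers measure 130 mm over their backs; the gripper's body (75 mm by 190 mm) begins 47 mm behind the grasp point.
Start: joints at [1.119, 0.342, 1.524, -0, 1.275, -0.146], TCP at [158.041, 500.671, 190.341] pointing down, gripper open.
Joint ranges: [-2.53, 2.53], [-0.77, 2.02], [0.04, 2.7], [-1, 4.14], [0.28, 2.66], [-3.11, 3.11]. Speed limits (rad/s): [2.57, 2.57, 3.14, 3.14, 3.14, 3.14].

## Interface

Orientations are given as [roll, pitch, yaw] about the fixed x, y, z axes, in that order (R = Rz(yaw) Ry(pitch) Rx(roll)).
In Python, from plant import get_obs, optics, ticket, finder gives the robot as it stands.
- The arm moves only by the tool send_rows, never from a script. Its arguments are lists of equal length, an entry for each row: "offset": the shift along the tool's x, y, z scaled (see below), a list of three; "delta_rot": the turn, a rotation vector about the tool's x, y, z scaled (see below), a list of three. In form: {"offset": [[dx, dy, dz], ...], "delta_rot": [[rx, ry, rz], ...]}. A call has 1 to 8 rows; each row is the pose to reach, as a shift and turn from the pose commanded when the call began, along the tool's axes at that moment, turning the shorter way round; what a row does not reach only later rows make up. The controller multiplies each number of a shift by 120 mm and each number of a turn by 360 degrees. A row lasts 1/8 s, in which the tool goes at most 62.5 mm and 10.7 degrees, less where a joint would pass 70% of its speed; a pose out of reach is approached as far as the arm can. A call with a number of a shift or a turn outside -1 to 1 is refused whole. A call with a gripper value outside its range is refused whole. "grip" is the opening, from 0 (shut) to 1 (fully open), set as the call begins (left out, the last holds). The fingers move at their own pace and stop on an object; the grip force is fixed at half the most. Time passes only in rows, so rows that repeat a pose let the fingers close. It gives the time, the measured TCP pose, the force, the opening and the grip force at its end, in the units of the state.
- get_obs(): the state, without advancing time (a new reading comes with each control period).
- optics.capture(name): name is "scene" or "top" or "wrist"; returns the picture (384x512x3 uint8, red, green, blue); there is no depth.
- optics.get_calibration(name): a dict with "fx", "fy", "cx", "cy" (pixels), "world_from_camera" (4x4, takes a point from camera to world coordinates). Camera axes: x right, y down, z forward; pixel columns grow to the right and rows downward; lengths in mm; the calibration is good to about 2 mm. A picture is of the moment at which its call begins: read the wrist's pose just before it. get_calibration takes no time and is no camera call; for the wrist camera it gives the pose at the moment of the call.
- ticket.close_job(): hands the job in; it is judged then, once.
Trained networks look in the newest picture that a camera, given by its name, has taken for a name from the list of things; names that differ only in an ending like _2 or _b are one class to them, and where a whole thing is asked for, a point or a joint stands for the part that bears it (a point fixed in the world has none). Each returns a list of dicts, best first, with "confidence" (0 to 1); they miss things now and then, are a little off and sometimes report something else, mostly with a low value. They report only what shows in the picture. A call takes as long as a camera call. They do not tell look-alikes from the thing itself.
- finder.boxes_of(target, camera): "box" ([left, top, right, bottom] in pixels, round what is visible of it).
- finder.silhouettes(target, camera): "region" (384x512 bool, what is visible of it) and "box" ([left, top, right, bottom] in pixels, round what is visible of it).
- finder.pinpoint(target, camera): "uv" ([column, row] in pixels: a listed point, or the origin of a listed thing).
The state is a dict: "time": time; "joint_positions": joint angles; "dq": joint speeds; "tau": joint torques, N m; "tool_pos": TCP position; "tcp_rot": TCP orientation; "contact_force": force on the tool from outside, world axes, zero at the start; "moment": the same for the moment, N m; "grip_width": finger opening in mm; "finger_force": force on a finger pad.
Only numpy, scipy, OpenCV 4.12 (cv2) and the standard library are available. Lean on these libraries where they do the work, as an engineer would, in place of code of your own. Each camera call takes 0.05 s, during which the arm holds its last target. There are 200 camera calls.

## Working session

There is one attempt and no reset: what is moved stays moved. The work goes in short steps, Python scripts to look and compute and a tool call to move; the robot and the scene stay as the last step left them, time stands still between calls to the robot, and variables do not carry over. Pictures are saved under pics/ and viewed, at most 14 in all, crops included, and the job is handed in when it is done.

Besides the shell and the picture viewer there is one more tool, called after "Request:" by a JSON object that holds its "fn" and its "kwargs", one argument or row to a line. send_rows: Moves the arm, as the interface text tells. Its arguments: {"type":"object","properties":{"offset":{"type":"array"},"delta_rot":{"type":"array"},"grip":{"type":"number"}},"required":["offset","delta_rot"]}

```bash
ls; mkdir -p pics
cat > h.py <<'E'
import numpy as np, cv2
from scipy.spatial.transform import Rotation as R
from plant import get_obs, optics, ticket, finder
def cal(n):
    c=optics.get_calibration(n); K=np.array([[c['fx'],0,c['cx']],[0,c['fy'],c['cy']],[0,0,1.]]); return K,np.array(c['world_from_camera'])
def ray(n,uv,C=None):
    K,T=C or cal(n); d=T[:3,:3]@np.linalg.solve(K,[uv[0],uv[1],1.]); return T[:3,3],d
def atz(n,uv,z,C=None):
    o,d=ray(n,uv,C); return o+d*(z-o[2])/d[2]
def proj(n,p,C=None):
    K,T=C or cal(n); q=K@(T[:3,:3].T@(np.array(p,float)-T[:3,3])); return q[:2]/q[2]
def tri(rays):
    A=np.zeros((3,3));b=np.zeros(3)
    for o,d in rays:
        d=d/np.linalg.norm(d);M=np.eye(3)-np.outer(d,d);A+=M;b+=M@o
    return np.linalg.solve(A,b)
def save(n,f,img=None):
    im=optics.capture(n) if img is None else img
    cv2.imwrite('pics/'+f,im[:,:,::-1]); return im
E
python3 - <<'E'
from h import *
o=get_obs(); print({k:np.round(v,3) for k,v in o.items()})
a=save('top','top0.png');b=save('scene','sc0.png')
for n in('top','scene'):
    print(n,cal(n)[1].round(2).tolist(),cal(n)[0][0,0])
    for t in ['spindle0','spindle1','spindle2','pin0','fresh0','spent0','tray','glue','tin','rack','stand']:
        print(t,[(np.round(d['uv']).tolist(),round(d['confidence'],2)) for d in finder.pinpoint(t,n)][:8])
E
```

```text
pics
{'time': np.float64(0.0), 'joint_positions': array([ 1.119,  0.343,  1.525,  0.   ,  1.275, -0.146]), 'dq': array([-0.   , -0.001,  0.001,  0.001, -0.   ,  0.001]), 'tau': array([-1.0000e-03, -4.3124e+01, -2.4422e+01,  7.2000e-02,  5.6000e-02,
       -0.0000e+00]), 'tool_pos': array([157.842, 500.215, 189.626]), 'tcp_rot': array([-3.14 , -0.   ,  2.836]), 'contact_force': array([-0.518, -0.097, -0.243]), 'moment': array([-0.   , -0.02 ,  0.039]), 'finger_force': np.float64(0.0), 'grip_width': np.float64(91.92)}
top [[-0.02, -0.98, 0.2, 267.08], [-1.0, 0.02, 0.0, -10.45], [-0.01, -0.2, -0.98, 1257.07], [0.0, 0.0, 0.0, 1.0]] 462.4526146675187
spindle0 [([311.0, 163.0], 0.69), ([254.0, 159.0], 0.63), ([206.0, 155.0], 0.56)]
spindle1 [([311.0, 163.0], 0.69), ([254.0, 159.0], 0.63), ([206.0, 155.0], 0.56)]
spindle2 [([311.0, 163.0], 0.69), ([254.0, 159.0], 0.63), ([206.0, 155.0], 0.56)]
pin0 [([284.0, 218.0], 0.61), ([307.0, 215.0], 0.49), ([266.0, 220.0], 0.49), ([362.0, 128.0], 0.27)]
fresh0 [([106.0, 245.0], 0.95), ([194.0, 261.0], 0.86), ([113.0, 289.0], 0.84), ([204.0, 217.0], 0
[... 726 characters left out ...]
0.0, 179.0], 0.56), ([254.0, 197.0], 0.45)]
spindle2 [([216.0, 209.0], 0.7), ([339.0, 363.0], 0.7), ([239.0, 247.0], 0.59), ([240.0, 179.0], 0.56), ([254.0, 197.0], 0.45)]
pin0 [([266.0, 202.0], 0.7), ([251.0, 193.0], 0.69), ([239.0, 181.0], 0.45)]
fresh0 [([358.0, 283.0], 0.98), ([404.0, 311.0], 0.86), ([342.0, 360.0], 0.81), ([338.0, 236.0], 0.7), ([302.0, 301.0], 0.67), ([252.0, 189.0], 0.59), ([300.0, 244.0], 0.58)]
spent0 [([233.0, 264.0], 0.79), ([197.0, 193.0], 0.75), ([218.0, 229.0], 0.63), ([236.0, 249.0], 0.26)]
tray [([214.0, 157.0], 0.58), ([150.0, 155.0], 0.38)]
glue [([140.0, 181.0], 0.59)]
tin [([153.0, 157.0], 0.77)]
rack [([253.0, 192.0], 0.56)]
stand [([213.0, 230.0], 0.8)]
```

Run:
```python
import cv2
a=cv2.imread('pics/top0.png');cv2.imwrite('pics/top0c.png',cv2.resize(a[90:340,60:460],None,fx=2,fy=2,interpolation=cv2.INTER_CUBIC))
```

```text
(no output)
```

View pics/top0c.png

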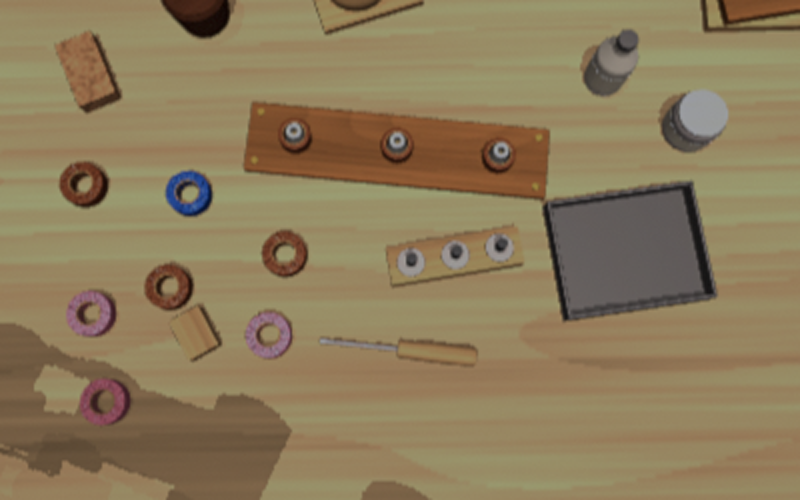

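View pics/sc0.png

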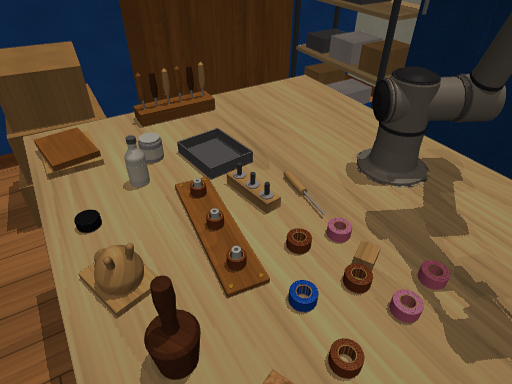

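The pictures show three brown fresh rolls, at top pixels (101,182), (144,233) and (202,216). The look-alikes are blue at (154,186) and pink at (105,246), (194,257) and (112,290). Each of the three spindles carries a spent roll, at (207,157), (258,162) and (310,167). The pins are in the rack at (266..310,212..220), and the tray is at (375,215).

Run:
```python
from h import *
st=cal('top');ss=cal('scene')
def pp(n,t): return [d['uv'] for d in finder.pinpoint(t,n) if d['confidence']>.25]
optics.capture('top');optics.capture('scene')
for t in ['spindle0','pin0','fresh0','spent0','tray','glue','tin','rack','stand']:
    T=pp('top',t);S=pp('scene',t)
    for u in T:
        best=min(((lambda p:(np.linalg.norm(proj('top',p,st)-u)+np.linalg.norm(proj('scene',p,ss)-v),p,v))(tri([ray('top',u,st),ray('scene',v,ss)])) for v in S),key=lambda x:x[0],default=None)
        if best: print(t,np.round(u),np.round(best[2]),'err %.1f'%best[0],best[1].round(1))
w=cal('wrist');print(w[0].round(1).tolist(),w[1].round(3).tolist());o=get_obs();print(o['tool_pos'],o['tcp_rot'])
save('wrist','w0.png')
```

```text
spindle0 [208. 154.] [240. 250.] err 5.5 [624.4 115.9  59.7]
spindle0 [312. 161.] [195. 181.] err 2.5 [ 602.1 -166.3   58.9]
spindle0 [256. 158.] [217. 209.] err 2.9 [609.6 -16.9  69.9]
pin0 [206. 159.] [250. 192.] err 1.4 [580.  101.9 188.4]
pin0 [306. 218.] [241. 182.] err 0.8 [ 459.8 -153.4    8.7]
pin0 [289. 219.] [250. 192.] err 0.7 [ 458.2 -106.1    3.4]
pin0 [265. 223.] [265. 202.] err 1.1 [447.8 -41.2   9.3]
pin0 [288. 219.] [250. 192.] err 0.9 [ 459.5 -103.4    5.6]
fresh0 [148. 234.] [341. 362.] err 2.3 [ 454.6  332.  -237.4]
fresh0 [194. 258.] [339. 234.] err 1.4 [356.2 154.6   3.8]
fresh0 [114. 290.] [432. 278.] err 1.9 [273.6 366.4   5.4]
fresh0 [106. 184.] [341. 362.] err 0.4 [568.9 404.5  -4.4]
fresh0 [201. 218.] [300. 299.] err 8.3 [ 481.8  162.8 -157.2]
fresh0 [107. 244.] [402. 312.] err 0.6 [397.2 391.7   4.1]
fresh0 [157. 189.] [300. 299.] err 2.0 [551.1 258.2  -2. ]
spent0 [257. 162.] [216. 228.] err 3.8 [616.8 -17.3  10.5]
spent0 [305. 167.] [199. 192.] err 1.2 [ 596.1 -152.2   27.3]
spent0 [202. 216.] [235. 267.] err 53.5 [544.  103.8 -66. ]
spent0 [205. 158.] [235. 267.] err 0.8 [633.  123.8  13.4]
tray [371. 217.] [215. 157.] err 0.4 [ 4.606e+02 -3.301e+02  1.000e-01]
tin [403. 157.] [150. 156.] err 5.0 [ 6.366e+02 -4.363e+02 -1.000e-01]
rack [287. 220.] [254. 192.] err 1.6 [453.6 -98.4   6.8]
stand [259. 165.] [216. 225.] err 1.3 [609.  -25.4   9.9]
[[271.2, 0.0, 252.2], [0.0, 271.2, 190.9], [0.0, 0.0, 1.0]] [[0.301, 0.911, 0.282, 80.316], [0.954, -0.287, -0.089, 524.02], [0.0, 0.296, -0.955, 385.181], [0.0, 0.0, 0.0, 1.0]]
[158.03083196 500.67298311 190.33716191] [ 3.14148321e+00 -1.29925000e-05  2.83581404e+00]
```

View pics/w0.png

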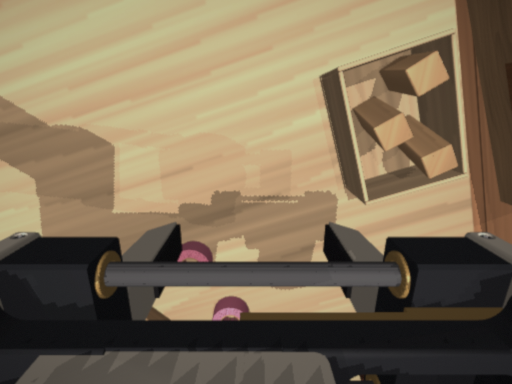

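Request:
{"fn": "send_rows", "kwargs": {
  "offset": [
    [0,0,-0.25],
    [0,0,-0.5],
    [0,0,-0.5]
  ],
  "delta_rot": [
    [0,0,-0.0243],
    [0,0,-0.0486],
    [0,0,-0.0486]
  ],
  "grip": 1
}}

```text
time: 2.62
tool_pos: [158.6, 501.8, 252.6]
tcp_rot: [3.137, 0.002, 3.141]
contact_force: [-0.6, -0.1, -0.4]
grip_width: 91.5
finger_force: 0.0
```

Request:
{"fn": "send_rows", "kwargs": {
  "offset": [
    [-0.26,-0.29,0],
    [-0.52,-0.58,0],
    [-0.77,-0.87,0]
  ],
  "delta_rot": [
    [0,0,0],
    [0,0,0],
    [0,0,0]
  ]
}}

```text
time: 3.0
tool_pos: [250.8, 394.8, 249.2]
tcp_rot: [-3.14, -0.001, 3.14]
contact_force: [0.7, 0.5, -0.0]
grip_width: 91.8
finger_force: 0.0
```

Request:
{"fn": "send_rows", "kwargs": {
  "offset": [
    [-0.26,-0.29,0],
    [-0.52,-0.58,0],
    [-0.77,-0.87,0]
  ],
  "delta_rot": [
    [0,0,0],
    [0,0,0],
    [0,0,0]
  ]
}}

```text
time: 3.38
tool_pos: [343.2, 290.3, 249.3]
tcp_rot: [-3.141, -0.001, 3.139]
contact_force: [0.5, 0.3, -0.4]
grip_width: 91.7
finger_force: 0.0
```

Request:
{"fn": "send_rows", "kwargs": {
  "offset": [
    [-0.26,-0.29,0],
    [-0.52,-0.58,0],
    [-0.77,-0.87,0]
  ],
  "delta_rot": [
    [0,0,0],
    [0,0,0],
    [0,0,0]
  ]
}}

```text
time: 3.75
tool_pos: [435.5, 186.0, 249.3]
tcp_rot: [-3.141, -0.001, 3.139]
contact_force: [-0.1, 0.5, 0.2]
grip_width: 91.8
finger_force: 0.0
```

Request:
{"fn": "send_rows", "kwargs": {
  "offset": [
    [-0.26,-0.29,0],
    [-0.52,-0.58,0],
    [-0.77,-0.87,0],
    [-0.77,-0.87,0]
  ],
  "delta_rot": [
    [0,0,0],
    [0,0,0],
    [0,0,0],
    [0,0,0]
  ]
}}

```text
time: 4.25
tool_pos: [528.3, 80.5, 248.4]
tcp_rot: [-3.141, -0.002, 3.136]
contact_force: [-0.5, 0.7, 1.2]
grip_width: 91.6
finger_force: 0.0
```

Run:
```python
from h import *
import pickle
c=cal('wrist');im=save('wrist','s1.png');pickle.dump(c,open('s1.pkl','wb'));print(get_obs()['tool_pos'],c[1][:3,3])
```

```text
[527.31093481  82.00538369 248.75618847] [447.36770868  80.32672649 443.45703989]
```

View pics/s1.png

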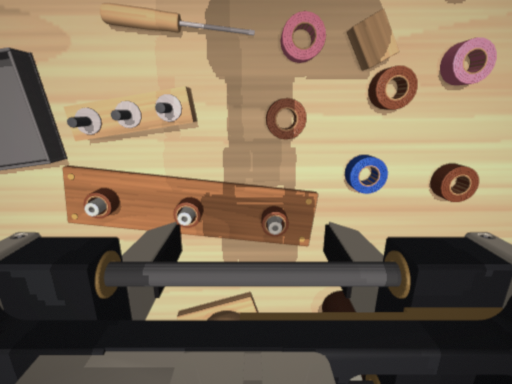

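Wrist view: spindle mouths are at about (93,207), (185,216) and (272,226), and pins at (80,122), (122,115) and (165,107). The brown fresh rolls are at (287,118), (394,87) and (456,183). The look-alikes are blue at (367,174) and pink at (303,36) and (470,60).

Request:
{"fn": "send_rows", "kwargs": {
  "offset": [
    [-0.25,-0.4,0],
    [-0.5,-0.8,0],
    [-0.5,-0.8,0],
    [-0.5,-0.8,0]
  ],
  "delta_rot": [
    [0,0,0],
    [0,0,0],
    [0,0,0],
    [0,0,0]
  ]
}}

```text
time: 4.8
tool_pos: [586.5, -11.7, 249.8]
tcp_rot: [3.141, -0.001, 3.141]
contact_force: [-0.8, 0.9, -0.9]
grip_width: 91.9
finger_force: 0.0
```

```bash
cat >> h.py <<'E'
def look(n,ts,conf=.3):
    C=cal(n);im=optics.capture(n);return C,im,{t:[d['uv'] for d in finder.pinpoint(t,n) if d['confidence']>conf] for t in ts}
E
python3 - <<'E'
from h import *
import pickle
C1=pickle.load(open('s1.pkl','rb'))
ts=['spindle0','pin0','fresh0','spent0','tray']
D1={t:[d['uv'] for d in finder.pinpoint(t,'wrist') if d['confidence']>.3] for t in ts}
C2,im,D2=look('wrist',ts);save('wrist','s2.png',im);pickle.dump((C1,D1,C2,D2),open('s2.pkl','wb'))
im1=cv2.imread('pics/s1.png')[:,:,::-1]
for t in ts:
    print(t,'1:',np.round(D1[t]).tolist(),'2:',np.round(D2[t]).tolist())
    for u in D1[t]:
        for v in D2[t]:
            p=tri([ray('wrist',u,C1),ray('wrist',v,C2)])
            e=np.linalg.norm(proj('wrist',p,C1)-u)+np.linalg.norm(proj('wrist',p,C2)-v)
            if e<7 and -25<p[2]<80: print('  ',np.round(u),np.round(v),'%.1f'%e,p.round(1))
E
```

```text
spindle0 1: [[93.0, 209.0], [275.0, 228.0], [181.0, 219.0], [193.0, 204.0]] 2: [[240.0, 182.0], [335.0, 190.0], [147.0, 170.0], [77.0, 228.0]]
   [ 93. 209.] [147. 170.] 0.6 [ 596.5 -170.3   46.6]
   [275. 228.] [335. 190.] 1.9 [627.9 113.7  51.5]
   [181. 219.] [240. 182.] 1.4 [613.2 -31.4  52.9]
pin0 1: [[102.0, 120.0], [140.0, 115.0], [177.0, 110.0], [449.0, 179.0]] 2: [[157.0, 77.0], [237.0, 66.0], [194.0, 73.0]]
   [102. 120.] [157.  77.] 1.5 [ 463.4 -155.     6.7]
   [140. 115.] [194.  73.] 2.5 [ 457.  -103.5  -16. ]
   [177. 110.] [237.  66.] 1.2 [449.  -34.6  12.7]
fresh0 1: [[364.0, 172.0], [282.0, 118.0], [454.0, 63.0], [104.0, 196.0], [135.0, 113.0], [447.0, 181.0], [389.0, 89.0], [177.0, 111.0]] 2: [[422.0, 139.0], [344.0, 80.0], [456.0, 46.0], [511.0, 145.0]]
   [364. 172.] [422. 139.] 0.8 [556.5 273.6 -16.8]
   [282. 118.] [344.  80.] 1.6 [464.6 127.1  -1.2]
   [447. 181.] [511. 145.] 1.1 [563.4 398.6  12.8]
   [389.  89.] [456.  46.] 2.0 [420.7 289.9  -1.9]
spent0 1: [[271.0, 215.0], [450.0, 180.0], [104.0, 198.0], [190.0, 207.0]] 2: [[154.0, 162.0], [327.0, 182.0], [244.0, 170.0]]
   [271. 215.] [327. 182.] 0.7 [624.8 111.9   7.8]
   [104. 198.] [154. 162.] 0.6 [ 593.  -172.3    7.4]
   [190. 207.] [244. 170.] 1.3 [604.5 -24.7  17.4]
tray 1: [] 2: [[78.0, 230.0], [40.0, 74.0]]
```

View pics/s2.png

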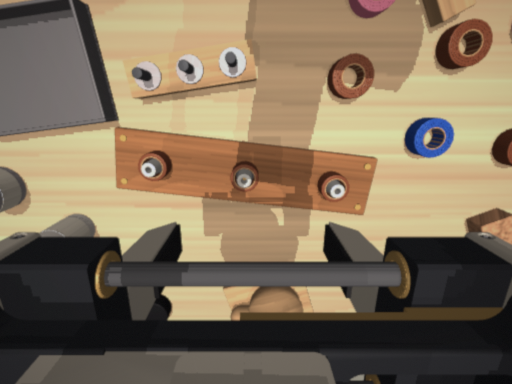

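```bash
cat >> h.py <<'E'
def circ(p,r,n=48):
    a=np.linspace(0,2*np.pi,n,endpoint=False);return np.array(p)+np.c_[r*np.cos(a),r*np.sin(a),0*a]
def tile(im,name,C,p,circles,h=22,s=7):
    "upscaled crop about projection of p with projected circles ((center,r),..)"
    u=np.round(proj(name,p,C)).astype(int);P=cv2.copyMakeBorder(im,h,h,h,h,cv2.BORDER_CONSTANT)
    t=cv2.resize(P[u[1]:u[1]+2*h,u[0]:u[0]+2*h],None,fx=s,fy=s,interpolation=cv2.INTER_CUBIC).copy()
    for k,(c,r) in enumerate(circles):
        q=np.array([proj(name,x,C) for x in circ(c,r)]);q=((q-u+h+.5)*s).round().astype(int)
        for a in q: cv2.circle(t,tuple(int(z) for z in a),1,[(0,255,0),(255,255,0),(0,255,255)][k%3],-1)
    return t
E
python3 - <<'E'
from h import *
import pickle
from scipy.optimize import least_squares
C1,D1,C2,D2=pickle.load(open('s2.pkl','rb'))
obs=[(0,C1,(93,209)),(1,C1,(181,219)),(2,C1,(275,228)),(0,C2,(147,170)),(1,C2,(240,182)),(2,C2,(335,190))]
def sp(q): c,s=np.cos(q[2]),np.sin(q[2]);return [np.array([q[0]-s*140*k,q[1]+c*140*k,60]) for k in(-1,0,1)]
f=lambda q:np.concatenate([proj('wrist',sp(q)[i],C)-u for i,C,u in obs])
q=least_squares(f,[612,-28,-.1],loss='soft_l1').x;print(q,f(q).round(1));np.save('stand.npy',q)
ims=[(cv2.imread('pics/s1.png')[:,:,::-1],C1),(cv2.imread('pics/s2.png')[:,:,::-1],C2)]
rows=[np.hstack([tile(im,'wrist',C,p,[(p,11),(p,4.5)],h=16,s=8) for p in sp(q)]) for im,C in ims]
save('','t1.png',np.vstack(rows))
E
```

```text
[ 6.09319704e+02 -2.72749301e+01 -1.12657474e-01] [-3.3  0.7  1.5 -0.1 -1.6 -0.2 -0.6  0.   2.2 -1.4  0.7  1. ]
```

View pics/t1.png

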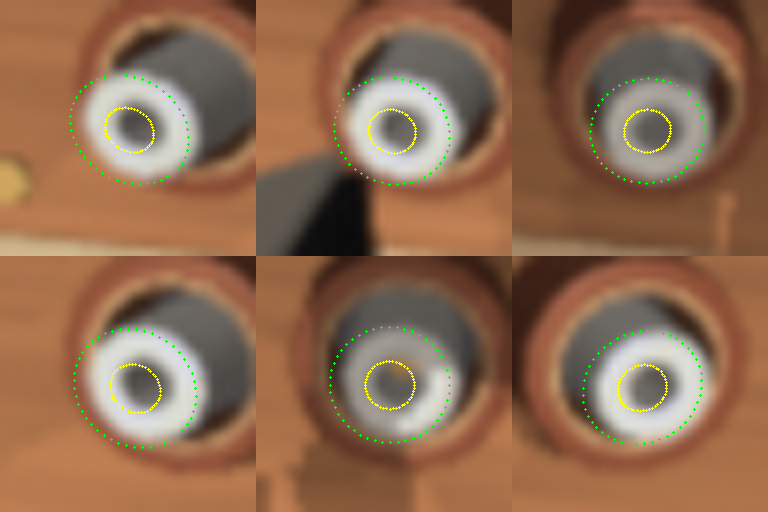

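Run:
```python
from h import *
import pickle
from scipy.optimize import least_squares
C1,D1,C2,D2=pickle.load(open('s2.pkl','rb'))
q=np.load('stand.npy')
def sp(q,z=60): c,s=np.cos(q[2]),np.sin(q[2]);return [np.array([q[0]-s*140*k,q[1]+c*140*k,z]) for k in(-1,0,1)]
d=[[(1,-.6),(1.5,-.4),(.75,-.5)],[(1,-.25),(.5,0),(.75,0)]]
obs=[(i,C,proj('wrist',sp(q)[i],C)+d[j][i]) for j,C in enumerate((C1,C2)) for i in range(3)]
for i in range(3): print(tri([ray('wrist',u,C) for k,C,u in obs if k==i]).round(1))
for free in(0,1):
    f=lambda r:np.concatenate([proj('wrist',sp(r,r[3] if free else 60)[i],C)-u for i,C,u in obs])
    r=least_squares(f,[*q[:3],60]).x;print(r.round(3),f(r).round(1))
    if not free: np.save('stand.npy',r); print(np.round(sp(r),1))
# separate cameras
for C in(C1,C2):
    f=lambda r:np.concatenate([proj('wrist',sp(r)[i],c)-u for i,c,u in obs if c is C]);print(least_squares(f,q[:3]).x)
# fresh rolls / pins: tiles
ims=[(cv2.imread('pics/s1.png')[:,:,::-1],C1),(cv2.imread('pics/s2.png')[:,:,::-1],C2)]
F=[(464,127),(421,290),(563,399)];P=[(462,-155),(455,-95),(447,-35)]
tt=[[tile(im,'wrist',C,(*p,38),[((*p,38),19),((*p,74),7)],h=22,s=6) for p in P] for im,C in ims]
tt[0]+=[tile(ims[0][0],'wrist',C1,(*F[0],30),[((*F[0],30),30),((*F[0],30),15),((*F[0],0),30)],h=22,s=6)]
tt[1]+=[tile(ims[1][0],'wrist',C2,(*F[0],30),[((*F[0],30),30),((*F[0],30),15),((*F[0],0),30)],h=22,s=6)]
m=np.vstack([np.hstack(t) for t in tt]);save('','t2.png',cv2.resize(m,(800,400)))
```

```text
[ 593.4 -165.6   58.3]
[611.1 -26.7  53.9]
[625.3 113.3  58.4]
[ 6.08904e+02 -2.58750e+01 -1.14000e-01  6.00000e+01] [-0.1  0.2 -0.6  0.1  0.1  0.3 -0.1 -0.1  0.4 -0.3  0.2 -0.2]
[[ 593.  -165.    60. ]
 [ 608.9  -25.9   60. ]
 [ 624.8  113.2   60. ]]
[ 6.09212e+02 -2.60300e+01 -1.14000e-01  5.89950e+01] [ 0.2  0.2 -0.5  0.1 -0.   0.3  0.1 -0.1  0.4 -0.2 -0.1 -0.2]
[ 6.08525943e+02 -2.55452654e+01 -1.13471382e-01]
[ 6.09206721e+02 -2.61565758e+01 -1.13999565e-01]
```

View pics/t2.png

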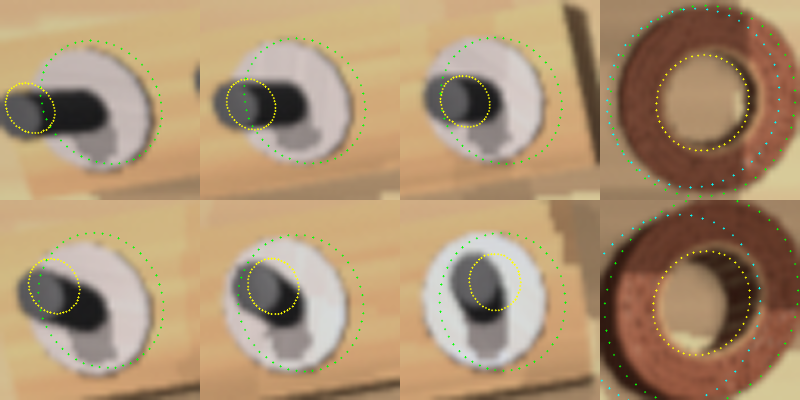

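The flange rims sit about 2–4 mm towards -y of my guesses, at a height consistent with 38 mm. The spindles triangulate to z≈59 against the stated 60. Next I fit the fresh rolls by outline.

```bash
cat >> h.py <<'E'
def brown(im):
    h=cv2.cvtColor(im,cv2.COLOR_RGB2HSV).astype(int);H,S,V=h[...,0],h[...,1],h[...,2]
    return (((H<13)|(H>172))&(S>95)&(V>25)).astype(np.uint8)
def fitroll(im,name,C,p,r=30,z0=0,hh=30,bore=15,refine=True):
    from scipy.optimize import minimize
    s=4;h=40;u=np.round(proj(name,(*p,z0+15),C)).astype(int)
    P=cv2.copyMakeBorder(im,h,h,h,h,cv2.BORDER_CONSTANT)[u[1]:u[1]+2*h,u[0]:u[0]+2*h]
    M=cv2.resize(brown(P)*255,None,fx=s,fy=s,interpolation=cv2.INTER_LINEAR)>127
    def pred(q):
        m=np.zeros(M.shape,np.uint8);pr=lambda z,rr:((np.array([proj(name,x,C) for x in circ((*q,z),rr)])-u+h+.5)*s).round().astype(np.int32)
        cv2.fillConvexPoly(m,cv2.convexHull(np.vstack([pr(z0,r),pr(z0+hh,r)])),1)
        b=np.zeros(M.shape,np.uint8);cc=b.copy();cv2.fillConvexPoly(b,cv2.convexHull(pr(z0+hh,bore)),1);cv2.fillConvexPoly(cc,cv2.convexHull(pr(z0,bore)),1)
        m[(b&cc)>0]=0; m=m.astype(bool); return m,(b>0)
    def cost(q):
        m,b=pred(q); k=~b | ~m  # ignore shaded bore wall
        return -((m&M&k).sum()/max(1,((m|M)&k).sum()))
    res=minimize(cost,p,method='Nelder-Mead',options=dict(initial_simplex=[p,(p[0]+6,p[1]),(p[0],p[1]+6)],xatol=.2,fatol=1e-4))
    return res.x,-res.fun
E
python3 - <<'E'
from h import *
import pickle
C1,D1,C2,D2=pickle.load(open('s2.pkl','rb'))
i1=cv2.imread('pics/s1.png')[:,:,::-1];i2=cv2.imread('pics/s2.png')[:,:,::-1];it=cv2.imread('pics/top0.png')[:,:,::-1];ct=cal('top');sc=cv2.imread('pics/sc0.png')[:,:,::-1];cs=cal('scene')
for p in[(464,127),(421,290),(563,399)]:
    for im,n,C in((i1,'wrist',C1),(i2,'wrist',C2),(it,'top',ct),(sc,'scene',cs)):
        x,s=fitroll(im,n,C,p);print(p,n,x.round(1),round(s,2))
for p in[(464,127),(421,290)]:   # free-height check: best z of base from two wrist views
    print([(z,round(sum(fitroll(im,'wrist',C,p,z0=z)[1] for im,C in((i1,C1),)),3)) for z in(-10,0,10)])
E
```

```text
(464, 127) wrist [463.4 129.5] 0.86
(464, 127) wrist [463.8 129.5] 0.86
(464, 127) top [466.4 131.2] 0.72
(464, 127) scene [463.7 129.6] 0.65
(421, 290) wrist [421.  286.1] 0.84
(421, 290) wrist [420.7 285.4] 0.85
(421, 290) top [425.1 288.1] 0.71
(421, 290) scene [420.8 285.5] 0.68
(563, 399) wrist [565.6 407.6] 0.83
(563, 399) wrist [570.  401.2] 0.35
(563, 399) top [569.5 409.2] 0.76
(563, 399) scene [565.4 408. ] 0.85
[(-10, np.float64(0.892)), (0, np.float64(0.863)), (10, np.float64(0.821))]
[(-10, np.float64(0.872)), (0, np.float64(0.837)), (10, np.float64(0.8))]
```

Request:
{"fn": "send_rows", "kwargs": {
  "offset": [
    [-0.178,-0.108,0.3],
    [-0.178,-0.108,0.7],
    [-0.178,-0.108,1.0],
    [-0.178,-0.108,1.0]
  ],
  "delta_rot": [
    [0,0,0],
    [0,0,0],
    [0,0,0],
    [0,0,0]
  ],
  "grip": 0.8
}}

```text
time: 5.85
tool_pos: [606.8, -25.8, 127.6]
tcp_rot: [3.14, -0.006, 3.141]
contact_force: [-0.4, 0.1, 0.9]
grip_width: 73.3
finger_force: 0.0
```

```bash
python3 -c "
from h import *
o=get_obs();print(o['tool_pos'],o['tcp_rot'],o['dq'].round(3),o['time'])
im=save('top','top1.png')
for p in [(466.4,131.2),(425,288),(569.5,409)]: print(fitroll(im,'top',cal('top'),p))"
```

```text
[606.84808714 -25.84410822 127.56910229] [ 3.14043427 -0.00627813  3.14096199] [ 0.001 -0.052 -0.082 -0.001  0.035  0.001] 5.85
(array([466.20562711, 131.26786883]), np.float64(0.37935581088717274))
(array([425.00769043, 288.09320068]), np.float64(0.2641111306488482))
(array([569.22680664, 409.38781738]), np.float64(0.7471226570207169))
```

Request:
{"fn": "send_rows", "kwargs": {
  "offset": [
    [0,0,0.3],
    [0,0,0.6],
    [0,0,0.917],
    [0,0,0.917]
  ],
  "delta_rot": [
    [0,0,0],
    [0,0,0],
    [0,0,0],
    [0,0,0]
  ]
}}

```text
time: 6.4
tool_pos: [608.2, -26.0, 19.9]
tcp_rot: [3.141, -0.002, 3.141]
contact_force: [-0.8, -0.3, -0.0]
grip_width: 73.4
finger_force: 0.0
```

Request:
{"fn": "send_rows", "kwargs": {
  "offset": [
    [0,0,0],
    [0,0,0],
    [0,0,0],
    [0,0,0],
    [0,0,0]
  ],
  "delta_rot": [
    [0,0,0],
    [0,0,0],
    [0,0,0],
    [0,0,0],
    [0,0,0]
  ],
  "grip": 0
}}

```text
time: 7.02
tool_pos: [608.8, -26.1, 20.4]
tcp_rot: [3.142, 0.0, 3.141]
contact_force: [-0.2, -0.6, 0.1]
grip_width: 28.2
finger_force: 0.0
```

Request:
{"fn": "send_rows", "kwargs": {
  "offset": [
    [0,0,-0.2],
    [0,0,-0.5],
    [0,0,-0.63],
    [0,0,-0.63]
  ],
  "delta_rot": [
    [0,0,0],
    [0,0,0],
    [0,0,0],
    [0,0,0]
  ]
}}

```text
time: 7.52
tool_pos: [609.3, -26.1, 96.6]
tcp_rot: [-3.141, 0.002, 3.141]
contact_force: [-0.5, 0.3, -0.1]
grip_width: 0.6
finger_force: 0.0
```

```bash
python3 -c "
from h import *
save('wrist','w1.png');print(get_obs())"
```

```text
{'time': 7.575, 'joint_positions': array([-1.68571421e-01,  5.78056214e-01,  1.41201001e+00,  1.16087511e-04,
        1.15184535e+00, -1.73896452e+00]), 'dq': array([-1.53669661e-03,  2.15069455e-02,  1.96460474e-02, -8.79247162e-04,
       -2.83554377e-03,  2.78424486e-05]), 'tau': array([ 2.39106326e-02, -5.48767912e+01, -2.38187975e+01, -4.57926386e-02,
        9.68658412e-02, -5.82520825e-04]), 'tool_pos': array([608.52380673, -26.02590279,  95.36960409]), 'tcp_rot': array([ 3.14143474e+00, -2.96679628e-04,  3.14114221e+00]), 'contact_force': array([ 0.25936312,  0.04333231, -0.40493652]), 'moment': array([-0.03293528,  0.0258341 , -0.02091582]), 'finger_force': 0.0, 'grip_width': 0.06976546485860713}
```

View pics/w1.png

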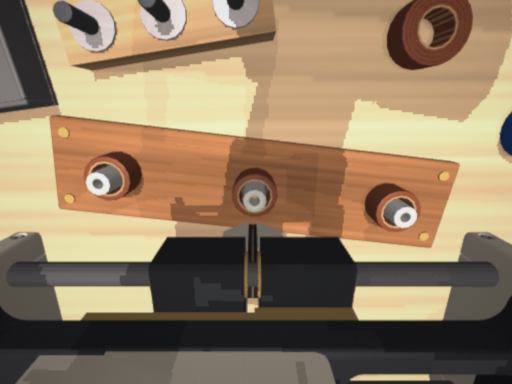

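```bash
python3 -c "
from h import *
C=cal('wrist');t=get_obs()['tool_pos'];print(t,C[1][:3,3])
for d in [(0,0,0),(-9.5,0,0),(9.5,0,0),(0,0,19),(0,0,47),(-9.5,0,40)]: print(d,proj('wrist',t+d,C).round(1))
for s in [(593,-165,60),(608.9,-25.9,60),(624.8,113.2,60)]: print(proj('wrist',s,C).round(1))
im=cv2.imread('pics/w1.png');cv2.imwrite('pics/w1c.png',cv2.resize(im[150:310,190:320],None,fx=4.5,fy=3.7,interpolation=cv2.INTER_CUBIC))
"
```

```text
[608.52380673 -26.02590279  95.36960409] [527.13316398 -26.8068106  290.23258863]
(0, 0, 0) [253.2 216.9]
(-9.5, 0, 0) [253.2 205.4]
(9.5, 0, 0) [253.2 228.1]
(0, 0, 19) [253.3 227.3]
(0, 0, 47) [253.5 246.7]
(-9.5, 0, 40) [253.4 227.6]
[ 95.6 185.1]
[253.2 202.1]
[404.8 218.4]
```

View pics/w1c.png

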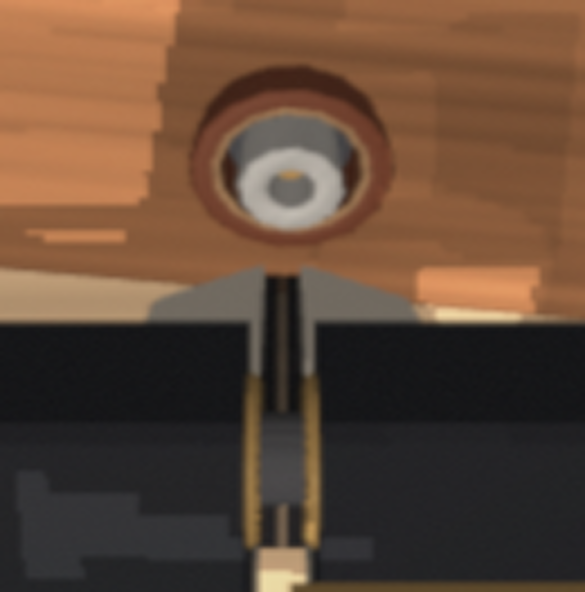

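The fingertips appear about 30 mm shorter than the TCP figure, which would also explain the empty grasp. I'll probe that by lowering the closed fingers gently onto the rim of spindle1.

Request:
{"fn": "send_rows", "kwargs": {
  "offset": [
    [0,0,0.15],
    [0,0,0.275],
    [0,0,0.275]
  ],
  "delta_rot": [
    [0,0,0],
    [0,0,0],
    [0,0,0]
  ]
}}

```text
time: 7.95
tool_pos: [607.2, -25.8, 60.4]
tcp_rot: [3.141, -0.005, 3.141]
contact_force: [0.1, -0.2, 0.5]
grip_width: 0.5
finger_force: 0.0
```

Request:
{"fn": "send_rows", "kwargs": {
  "offset": [
    [0,0,0.0125],
    [0,0,0.025],
    [0,0,0.0375],
    [0,0,0.05]
  ],
  "delta_rot": [
    [0,0,0],
    [0,0,0],
    [0,0,0],
    [0,0,0]
  ]
}}

```text
time: 8.45
tool_pos: [608.9, -26.1, 57.0]
tcp_rot: [3.142, 0.001, 3.141]
contact_force: [-0.3, 0.5, -0.1]
grip_width: 0.7
finger_force: 0.0
```

Request:
{"fn": "send_rows", "kwargs": {
  "offset": [
    [0,0,0.025],
    [0,0,0.05],
    [0,0,0.075],
    [0,0,0.1]
  ],
  "delta_rot": [
    [0,0,0],
    [0,0,0],
    [0,0,0],
    [0,0,0]
  ]
}}

```text
time: 8.95
tool_pos: [608.7, -26.1, 44.6]
tcp_rot: [3.142, -0.0, 3.141]
contact_force: [-0.8, -0.8, -0.1]
grip_width: 0.0
finger_force: 0.0
```

Request:
{"fn": "send_rows", "kwargs": {
  "offset": [
    [0,0,0.02],
    [0,0,0.04],
    [0,0,0.06],
    [0,0,0.08]
  ],
  "delta_rot": [
    [0,0,0],
    [0,0,0],
    [0,0,0],
    [0,0,0]
  ]
}}

```text
time: 9.45
tool_pos: [608.8, -26.1, 35.2]
tcp_rot: [3.142, 0.0, 3.141]
contact_force: [0.7, -0.4, 0.0]
grip_width: 0.2
finger_force: 0.0
```

Request:
{"fn": "send_rows", "kwargs": {
  "offset": [
    [0,0,0.01],
    [0,0,0.02],
    [0,0,0.03],
    [0,0,0.04]
  ],
  "delta_rot": [
    [0,0,0],
    [0,0,0],
    [0,0,0],
    [0,0,0]
  ]
}}

```text
time: 9.95
tool_pos: [608.8, -26.1, 30.4]
tcp_rot: [3.142, 0.0, 3.141]
contact_force: [-0.0, 1.0, 0.4]
grip_width: 0.4
finger_force: 0.0
```

Request:
{"fn": "send_rows", "kwargs": {
  "offset": [
    [0,0,0.01],
    [0,0,0.02],
    [0,0,0.03],
    [0,0,0.04]
  ],
  "delta_rot": [
    [0,0,0],
    [0,0,0],
    [0,0,0],
    [0,0,0]
  ]
}}

```text
time: 10.45
tool_pos: [608.8, -26.1, 25.6]
tcp_rot: [3.142, -0.0, 3.141]
contact_force: [0.5, 0.6, -0.3]
grip_width: 0.2
finger_force: 0.0
```

```bash
python3 -c "
from h import *
a=optics.capture('wrist');b=optics.capture('scene');t=get_obs()['tool_pos'];print(t)
u=proj('scene',t);v=proj('scene',(608.9,-25.9,60));print(u,v)
a=cv2.resize(a[140:300,180:330],(400,427),interpolation=cv2.INTER_CUBIC);c=b[140:300,130:280];c=cv2.resize(c,(400,427),interpolation=cv2.INTER_CUBIC)
save('','m1.png',np.hstack([a,c]))
"
```

```text
[608.68207341 -26.06760092  25.48832571]
[214.97928863 220.45785234] [214.09100143 210.01522566]
```

View pics/m1.png

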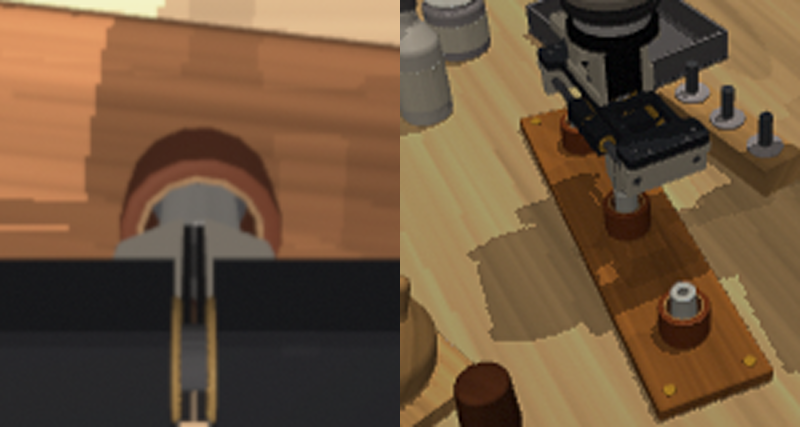

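The scene crop shows the fingertips right at spindle1's top (crop ~(627,195)) while the TCP reads z=25.5. The fingers therefore really end about 34 mm above the reported TCP, so I continue until contact.

Request:
{"fn": "send_rows", "kwargs": {
  "offset": [
    [0,0,0.007],
    [0,0,0.014],
    [0,0,0.02],
    [0,0,0.02]
  ],
  "delta_rot": [
    [0,0,0],
    [0,0,0],
    [0,0,0],
    [0,0,0]
  ]
}}

```text
time: 11.05
tool_pos: [608.8, -26.1, 23.9]
tcp_rot: [-3.142, 0.0, 3.141]
contact_force: [-0.7, 0.0, 5.0]
grip_width: 0.2
finger_force: 2.5
```

Request:
{"fn": "send_rows", "kwargs": {
  "offset": [
    [0,0,0.007],
    [0,0,0.014],
    [0,0,0.02],
    [0,0,0.02]
  ],
  "delta_rot": [
    [0,0,0],
    [0,0,0],
    [0,0,0],
    [0,0,0]
  ]
}}

```text
time: 11.55
tool_pos: [609.0, -26.1, 23.7]
tcp_rot: [-3.141, 0.002, 3.141]
contact_force: [-7.4, -0.0, 20.4]
grip_width: 0.3
finger_force: 10.1
```

```bash
python3 -c "
from h import *
def c(p):
    u=proj('scene',p);return (u-[130,140])*2.667+[400,0]
for a,w,h in((37,36,66),(37,36,72),(20,50,39),(37,95,66),(37,95,30)):
    print(a,w,h,[c((609+s*a,-26+t*w,60+h)).round().tolist() for s,t in((1,1),(1,-1),(-1,1),(-1,-1))])
print('tip',c((609,-26,60)),c((599,-26,60)),c((619,-26,60)))
C=cal('wrist')
for a,h in((37,66),(37,72),(20,39)): print(proj('wrist',(609-a,-26,60+h),C))
"
```

```text
37 36 66 [[598.0, 165.0], [564.0, 121.0], [676.0, 138.0], [639.0, 97.0]]
37 36 72 [[598.0, 160.0], [563.0, 116.0], [676.0, 132.0], [638.0, 91.0]]
20 50 39 [[626.0, 192.0], [578.0, 131.0], [668.0, 177.0], [617.0, 118.0]]
37 95 66 [[630.0, 205.0], [538.0, 88.0], [710.0, 175.0], [611.0, 66.0]]
37 95 30 [[632.0, 238.0], [543.0, 120.0], [711.0, 208.0], [613.0, 97.0]]
tip [624.12412288 186.70597465] [633.91728032 183.11775207] [614.23809954 190.32822339]
[254.3936377  231.61453122]
[254.51940612 239.10120605]
[253.89829673 238.9307814 ]
```

Request:
{"fn": "send_rows", "kwargs": {
  "offset": [
    [0,0,-0.2],
    [0,0,-0.333],
    [0,0,-0.333],
    [0,0,-0.333],
    [0,0,-0.333],
    [0,0,-0.333],
    [0,0,-0.333]
  ],
  "delta_rot": [
    [0,0,0],
    [0,0,0],
    [0,0,0],
    [0,0,0],
    [0,0,0],
    [0,0,0],
    [0,0,0]
  ],
  "grip": 0.65
}}

```text
time: 12.42
tool_pos: [608.7, -26.1, 60.5]
tcp_rot: [3.141, -0.0, 3.141]
contact_force: [0.1, -0.7, -0.3]
grip_width: 59.4
finger_force: 0.0
```

Request:
{"fn": "send_rows", "kwargs": {
  "offset": [
    [0,0,0.25],
    [0,0,0.5],
    [0,0,0.642],
    [0,0,0.642]
  ],
  "delta_rot": [
    [0,0,0],
    [0,0,0],
    [0,0,0],
    [0,0,0]
  ]
}}

```text
time: 12.92
tool_pos: [608.0, -25.9, -17.3]
tcp_rot: [3.141, -0.002, 3.141]
contact_force: [0.1, -1.0, 0.6]
grip_width: 60.1
finger_force: 0.0
```

Request:
{"fn": "send_rows", "kwargs": {
  "offset": [
    [0,0,0],
    [0,0,0],
    [0,0,0],
    [0,0,0]
  ],
  "delta_rot": [
    [0,0,0],
    [0,0,0],
    [0,0,0],
    [0,0,0]
  ],
  "grip": 0
}}

```text
time: 13.42
tool_pos: [609.6, -26.2, -15.2]
tcp_rot: [-3.141, 0.002, 3.141]
contact_force: [0.2, 0.1, 5.1]
grip_width: 42.7
finger_force: 30.0
```

Request:
{"fn": "send_rows", "kwargs": {
  "offset": [
    [0,0,-0.2],
    [0,0,-0.45],
    [0,0,-0.583],
    [0,0,-0.583]
  ],
  "delta_rot": [
    [0,0,0],
    [0,0,0],
    [0,0,0],
    [0,0,0]
  ]
}}

```text
time: 13.92
tool_pos: [609.4, -26.2, 54.6]
tcp_rot: [-3.141, 0.002, 3.141]
contact_force: [-0.1, 0.3, -0.2]
grip_width: 42.7
finger_force: 30.0
```

Request:
{"fn": "send_rows", "kwargs": {
  "offset": [
    [0.1,-0.28,0],
    [0.2,-0.56,0],
    [0.297,-0.844,0]
  ],
  "delta_rot": [
    [0,0,0],
    [0,0,0],
    [0,0,0]
  ]
}}

```text
time: 14.3
tool_pos: [571.7, -127.9, 52.1]
tcp_rot: [3.141, -0.002, 3.142]
contact_force: [0.9, -1.1, -1.0]
grip_width: 43.1
finger_force: 30.0
```

Request:
{"fn": "send_rows", "kwargs": {
  "offset": [
    [0.1,-0.28,0],
    [0.2,-0.56,0],
    [0.297,-0.844,0]
  ],
  "delta_rot": [
    [0,0,0],
    [0,0,0],
    [0,0,0]
  ]
}}

```text
time: 14.68
tool_pos: [536.1, -229.2, 52.1]
tcp_rot: [3.14, -0.002, 3.141]
contact_force: [0.3, 0.2, -0.1]
grip_width: 42.9
finger_force: 30.0
```

Request:
{"fn": "send_rows", "kwargs": {
  "offset": [
    [0.1,-0.28,0],
    [0.2,-0.56,0],
    [0.297,-0.844,0],
    [0.297,-0.844,0]
  ],
  "delta_rot": [
    [0,0,0],
    [0,0,0],
    [0,0,0],
    [0,0,0]
  ]
}}

```text
time: 15.18
tool_pos: [500.2, -331.6, 52.1]
tcp_rot: [3.14, -0.002, 3.138]
contact_force: [-0.3, 0.3, -2.0]
grip_width: 43.1
finger_force: 30.0
```

```bash
python3 -c "
from h import *
C=cal('wrist');im=save('wrist','w2.png');import pickle;pickle.dump(C,open('w2.pkl','wb'));print(get_obs()['tool_pos'],get_obs()['grip_width'])
cv2.imwrite('pics/w2s.png',im[:240,:,::-1])"
```

```text
[ 500.6520264  -330.0657632    52.23995753] 43.45415979949035
```

View pics/w2s.png

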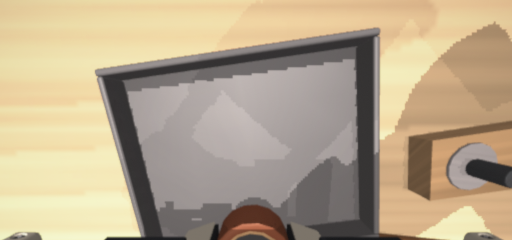

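```bash
python3 -c "
from h import *;import pickle
C=pickle.load(open('w2.pkl','rb'))
a=atz('wrist',(97,71),40,C);b=atz('wrist',(379,30),40,C);print(a,b,np.linalg.norm(a-b))
d=(b-a)/np.linalg.norm(b-a);n=np.array([d[1],-d[0],0]);print((a+b)/2+80*n, d)
"
```

```text
[ 394.2296671  -441.07508956   40.        ] [ 369.3600845  -246.19843182   40.        ] 196.4571400405714
[ 461.15128207 -333.50953086   40.        ] [-0.12659037  0.99195508  0.        ]
```

Request:
{"fn": "send_rows", "kwargs": {
  "offset": [
    [0,0,0.25],
    [0,0,0.5],
    [0,0,0.633],
    [0,0,0.633]
  ],
  "delta_rot": [
    [0,0,0],
    [0,0,0],
    [0,0,0],
    [0,0,0]
  ]
}}

```text
time: 15.72
tool_pos: [501.6, -328.6, -23.2]
tcp_rot: [3.14, -0.001, -3.141]
contact_force: [0.0, -0.5, -0.3]
grip_width: 43.1
finger_force: 30.0
```

Request:
{"fn": "send_rows", "kwargs": {
  "offset": [
    [0,0,0],
    [0,0,0],
    [0,0,0]
  ],
  "delta_rot": [
    [0,0,0],
    [0,0,0],
    [0,0,0]
  ],
  "grip": 0.65
}}

```text
time: 16.1
tool_pos: [502.0, -330.1, -21.6]
tcp_rot: [-3.141, 0.001, 3.141]
contact_force: [0.1, 0.3, 0.9]
grip_width: 59.3
finger_force: 0.0
```

Request:
{"fn": "send_rows", "kwargs": {
  "offset": [
    [0,0,-0.25],
    [0,0,-0.5],
    [0,0,-0.633]
  ],
  "delta_rot": [
    [0,0,0],
    [0,0,0],
    [0,0,0]
  ]
}}

```text
time: 16.48
tool_pos: [502.3, -330.5, 55.6]
tcp_rot: [-3.14, 0.002, 3.141]
contact_force: [-0.4, 0.0, 0.9]
grip_width: 59.4
finger_force: 0.0
```

Request:
{"fn": "send_rows", "kwargs": {
  "offset": [
    [-0.19,0.35,0],
    [-0.379,0.688,0]
  ],
  "delta_rot": [
    [0,0,0],
    [0,0,0]
  ]
}}

```text
time: 16.73
tool_pos: [547.4, -246.7, 53.8]
tcp_rot: [3.141, 0.0, 3.139]
contact_force: [0.0, -0.4, 0.2]
grip_width: 59.9
finger_force: 0.0
```

Request:
{"fn": "send_rows", "kwargs": {
  "offset": [
    [-0.19,0.35,0],
    [-0.379,0.686,0],
    [-0.379,0.686,0],
    [-0.379,0.686,0]
  ],
  "delta_rot": [
    [0,0,0],
    [0,0,0],
    [0,0,0],
    [0,0,0]
  ]
}}

```text
time: 17.23
tool_pos: [592.3, -165.3, 53.4]
tcp_rot: [-3.142, -0.001, -3.142]
contact_force: [-0.5, -0.5, -0.3]
grip_width: 60.0
finger_force: 0.0
```

Request:
{"fn": "send_rows", "kwargs": {
  "offset": [
    [0,0,0.25],
    [0,0,0.5],
    [0,0,0.583],
    [0,0,0.583]
  ],
  "delta_rot": [
    [0,0,0],
    [0,0,0],
    [0,0,0],
    [0,0,0]
  ]
}}

```text
time: 17.73
tool_pos: [592.2, -165.9, -16.4]
tcp_rot: [3.141, -0.001, 3.14]
contact_force: [0.8, 0.6, -0.0]
grip_width: 59.9
finger_force: 0.0
```

Request:
{"fn": "send_rows", "kwargs": {
  "offset": [
    [0,0,0],
    [0,0,0],
    [0,0,0],
    [0,0,0]
  ],
  "delta_rot": [
    [0,0,0],
    [0,0,0],
    [0,0,0],
    [0,0,0]
  ],
  "grip": 0
}}

```text
time: 18.23
tool_pos: [593.4, -165.3, -15.3]
tcp_rot: [-3.141, 0.002, 3.141]
contact_force: [-0.1, 0.2, 5.6]
grip_width: 42.6
finger_force: 30.0
```

Request:
{"fn": "send_rows", "kwargs": {
  "offset": [
    [0,0,-0.2],
    [0,0,-0.45],
    [0,0,-0.583],
    [0,0,-0.583]
  ],
  "delta_rot": [
    [0,0,0],
    [0,0,0],
    [0,0,0],
    [0,0,0]
  ]
}}

```text
time: 18.73
tool_pos: [593.3, -165.2, 54.6]
tcp_rot: [-3.141, 0.002, 3.141]
contact_force: [-0.2, -0.1, -0.8]
grip_width: 42.7
finger_force: 30.0
```

Request:
{"fn": "send_rows", "kwargs": {
  "offset": [
    [0.25,-0.25,0],
    [0.5,-0.5,0],
    [0.729,-0.722,0]
  ],
  "delta_rot": [
    [0,0,0],
    [0,0,0],
    [0,0,0]
  ]
}}

```text
time: 19.1
tool_pos: [503.4, -251.9, 52.2]
tcp_rot: [3.14, -0.002, 3.141]
contact_force: [-0.3, -0.2, 0.5]
grip_width: 42.4
finger_force: 30.0
```

Request:
{"fn": "send_rows", "kwargs": {
  "offset": [
    [0.25,-0.25,0],
    [0.5,-0.5,0],
    [0.729,-0.722,0],
    [0.729,-0.722,0],
    [0.729,-0.722,0]
  ],
  "delta_rot": [
    [0,0,0],
    [0,0,0],
    [0,0,0],
    [0,0,0],
    [0,0,0]
  ]
}}

```text
time: 19.73
tool_pos: [417.6, -337.5, 52.9]
tcp_rot: [3.14, -0.001, 3.141]
contact_force: [-0.9, 1.0, -0.1]
grip_width: 42.5
finger_force: 30.0
```

Request:
{"fn": "send_rows", "kwargs": {
  "offset": [
    [0,0,0.25],
    [0,0,0.5],
    [0,0,0.633],
    [0,0,0.633]
  ],
  "delta_rot": [
    [0,0,0],
    [0,0,0],
    [0,0,0],
    [0,0,0]
  ]
}}

```text
time: 20.23
tool_pos: [417.9, -337.2, -23.1]
tcp_rot: [3.14, -0.001, -3.141]
contact_force: [0.1, -0.9, 0.3]
grip_width: 42.7
finger_force: 30.0
```

Request:
{"fn": "send_rows", "kwargs": {
  "offset": [
    [0,0,0],
    [0,0,0],
    [0,0,0]
  ],
  "delta_rot": [
    [0,0,0],
    [0,0,0],
    [0,0,0]
  ],
  "grip": 0.65
}}

```text
time: 20.6
tool_pos: [418.0, -338.6, -21.5]
tcp_rot: [-3.141, 0.001, 3.141]
contact_force: [0.1, -0.6, -0.1]
grip_width: 59.1
finger_force: 0.0
```

Request:
{"fn": "send_rows", "kwargs": {
  "offset": [
    [0,0,-0.25],
    [0,0,-0.5],
    [0,0,-0.633]
  ],
  "delta_rot": [
    [0,0,0],
    [0,0,0],
    [0,0,0]
  ]
}}

```text
time: 20.98
tool_pos: [418.2, -338.9, 55.5]
tcp_rot: [-3.14, 0.002, 3.141]
contact_force: [0.6, -0.5, 0.3]
grip_width: 59.4
finger_force: 0.0
```

Request:
{"fn": "send_rows", "kwargs": {
  "offset": [
    [-0.14,0.31,0],
    [-0.28,0.62,0],
    [-0.431,0.94,0]
  ],
  "delta_rot": [
    [0,0,0],
    [0,0,0],
    [0,0,0]
  ]
}}

```text
time: 21.35
tool_pos: [469.6, -224.4, 53.6]
tcp_rot: [3.141, -0.0, 3.14]
contact_force: [0.7, -0.6, -0.2]
grip_width: 59.8
finger_force: 0.0
```

Request:
{"fn": "send_rows", "kwargs": {
  "offset": [
    [-0.14,0.31,0],
    [-0.28,0.62,0],
    [-0.431,0.94,0]
  ],
  "delta_rot": [
    [0,0,0],
    [0,0,0],
    [0,0,0]
  ]
}}

```text
time: 21.72
tool_pos: [521.5, -111.4, 53.6]
tcp_rot: [3.141, -0.0, 3.141]
contact_force: [0.6, -0.2, -0.7]
grip_width: 59.8
finger_force: 0.0
```

Request:
{"fn": "send_rows", "kwargs": {
  "offset": [
    [-0.14,0.31,0],
    [-0.28,0.62,0],
    [-0.431,0.94,0]
  ],
  "delta_rot": [
    [0,0,0],
    [0,0,0],
    [0,0,0]
  ]
}}

```text
time: 22.1
tool_pos: [573.2, 1.3, 53.5]
tcp_rot: [3.142, -0.001, 3.141]
contact_force: [0.4, 0.0, 0.5]
grip_width: 60.0
finger_force: 0.0
```

Request:
{"fn": "send_rows", "kwargs": {
  "offset": [
    [-0.14,0.31,0],
    [-0.28,0.62,0],
    [-0.43,0.938,0],
    [-0.43,0.938,0],
    [-0.43,0.938,0]
  ],
  "delta_rot": [
    [0,0,0],
    [0,0,0],
    [0,0,0],
    [0,0,0],
    [0,0,0]
  ]
}}

```text
time: 22.72
tool_pos: [624.0, 112.2, 53.2]
tcp_rot: [-3.141, -0.001, 3.141]
contact_force: [0.0, 0.7, 0.5]
grip_width: 59.6
finger_force: 0.0
```

Request:
{"fn": "send_rows", "kwargs": {
  "offset": [
    [0,0,0.25],
    [0,0,0.5],
    [0,0,0.583],
    [0,0,0.583]
  ],
  "delta_rot": [
    [0,0,0],
    [0,0,0],
    [0,0,0],
    [0,0,0]
  ]
}}

```text
time: 23.22
tool_pos: [624.3, 111.8, -16.3]
tcp_rot: [-3.142, -0.001, 3.14]
contact_force: [-0.8, -1.1, 0.5]
grip_width: 59.9
finger_force: 0.0
```

Request:
{"fn": "send_rows", "kwargs": {
  "offset": [
    [0,0,0],
    [0,0,0],
    [0,0,0],
    [0,0,0]
  ],
  "delta_rot": [
    [0,0,0],
    [0,0,0],
    [0,0,0],
    [0,0,0]
  ],
  "grip": 0
}}

```text
time: 23.72
tool_pos: [625.4, 112.7, -15.2]
tcp_rot: [3.141, 0.002, 3.141]
contact_force: [-0.2, -0.3, 5.8]
grip_width: 42.6
finger_force: 30.0
```

Request:
{"fn": "send_rows", "kwargs": {
  "offset": [
    [0,0,-0.2],
    [0,0,-0.45],
    [0,0,-0.583],
    [0,0,-0.583]
  ],
  "delta_rot": [
    [0,0,0],
    [0,0,0],
    [0,0,0],
    [0,0,0]
  ]
}}

```text
time: 24.22
tool_pos: [625.3, 112.7, 54.7]
tcp_rot: [3.141, 0.002, 3.141]
contact_force: [-0.0, -0.1, -0.1]
grip_width: 42.3
finger_force: 30.0
```

Request:
{"fn": "send_rows", "kwargs": {
  "offset": [
    [0.12,-0.3,0],
    [0.24,-0.6,0],
    [0.35,-0.867,0]
  ],
  "delta_rot": [
    [0,0,0],
    [0,0,0],
    [0,0,0]
  ]
}}

```text
time: 24.6
tool_pos: [581.1, 7.7, 52.1]
tcp_rot: [3.141, -0.003, 3.141]
contact_force: [0.7, -1.0, -0.1]
grip_width: 42.6
finger_force: 30.0
```

Request:
{"fn": "send_rows", "kwargs": {
  "offset": [
    [0.12,-0.3,0],
    [0.24,-0.6,0],
    [0.35,-0.867,0]
  ],
  "delta_rot": [
    [0,0,0],
    [0,0,0],
    [0,0,0]
  ]
}}

```text
time: 24.98
tool_pos: [539.1, -96.3, 52.3]
tcp_rot: [3.141, -0.002, 3.141]
contact_force: [-0.6, -0.1, -0.8]
grip_width: 43.0
finger_force: 30.0
```

Request:
{"fn": "send_rows", "kwargs": {
  "offset": [
    [0.12,-0.3,0],
    [0.24,-0.6,0],
    [0.35,-0.867,0]
  ],
  "delta_rot": [
    [0,0,0],
    [0,0,0],
    [0,0,0]
  ]
}}

```text
time: 25.35
tool_pos: [497.1, -200.2, 52.4]
tcp_rot: [3.14, -0.002, 3.141]
contact_force: [0.5, -0.5, -0.5]
grip_width: 42.7
finger_force: 30.0
```

Request:
{"fn": "send_rows", "kwargs": {
  "offset": [
    [0.12,-0.3,0],
    [0.24,-0.6,0],
    [0.35,-0.865,0],
    [0.35,-0.865,0],
    [0.35,-0.865,0]
  ],
  "delta_rot": [
    [0,0,0],
    [0,0,0],
    [0,0,0],
    [0,0,0],
    [0,0,0]
  ]
}}

```text
time: 25.98
tool_pos: [456.0, -302.3, 52.7]
tcp_rot: [3.14, -0.001, 3.141]
contact_force: [-0.5, -0.2, -0.4]
grip_width: 42.9
finger_force: 30.0
```

```bash
python3 -c "
from h import *
print(get_obs()['tool_pos'])
im=save('top','top2.png');print([(d['uv'],d['confidence']) for d in finder.pinpoint('tray','top')])
for p in [(466.4,131.2),(425,288),(569.5,409)]: print(fitroll(im,'top',cal('top'),p))
C=cal('wrist');w=save('wrist','w3.png')
cv2.imwrite('pics/w3m.png',np.hstack([w[:240],im[100:340,270:520]])[:,:,::-1])
"
```

```text
[ 456.022716   -302.28608127   52.72147619]
[]
(array([466.37249238, 131.17372589]), np.float64(0.6986826746706687))
(array([425.0338974 , 288.00403976]), np.float64(0.7012204541943458))
(array([568.84420276, 409.81335485]), np.float64(0.7554302769026695))
```

View pics/w3m.png

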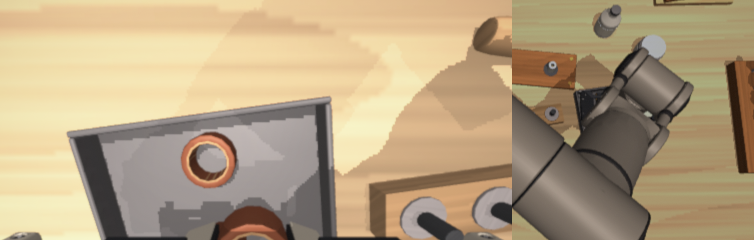

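Request:
{"fn": "send_rows", "kwargs": {
  "offset": [
    [0,0,0.25],
    [0,0,0.5],
    [0,0,0.633],
    [0,0,0.633]
  ],
  "delta_rot": [
    [0,0,0],
    [0,0,0],
    [0,0,0],
    [0,0,0]
  ]
}}

```text
time: 26.62
tool_pos: [456.3, -302.4, -23.0]
tcp_rot: [3.14, -0.001, -3.141]
contact_force: [-0.3, 0.3, -0.1]
grip_width: 42.6
finger_force: 30.0
```

Request:
{"fn": "send_rows", "kwargs": {
  "offset": [
    [0,0,0],
    [0,0,0],
    [0,0,0]
  ],
  "delta_rot": [
    [0,0,0],
    [0,0,0],
    [0,0,0]
  ],
  "grip": 0.65
}}

```text
time: 27.0
tool_pos: [456.9, -303.5, -21.5]
tcp_rot: [-3.141, 0.001, 3.141]
contact_force: [0.2, -1.0, 0.7]
grip_width: 59.4
finger_force: 0.0
```

Request:
{"fn": "send_rows", "kwargs": {
  "offset": [
    [0,0,-0.25],
    [0,0,-0.5],
    [0,0,-0.633],
    [0,0,-0.633]
  ],
  "delta_rot": [
    [0,0,0],
    [0,0,0],
    [0,0,0],
    [0,0,0]
  ]
}}

```text
time: 27.5
tool_pos: [457.0, -303.7, 54.7]
tcp_rot: [-3.14, 0.002, 3.141]
contact_force: [0.9, -0.7, -0.7]
grip_width: 59.6
finger_force: 0.0
```

Request:
{"fn": "send_rows", "kwargs": {
  "offset": [
    [0,0.3,0],
    [-0.01,0.6,0],
    [-0.014,0.9,0]
  ],
  "delta_rot": [
    [0,0,0],
    [0,0,0],
    [0,0,0]
  ]
}}

```text
time: 27.88
tool_pos: [457.4, -193.8, 52.4]
tcp_rot: [3.14, -0.002, 3.141]
contact_force: [0.3, -1.1, -0.7]
grip_width: 59.6
finger_force: 0.0
```

Request:
{"fn": "send_rows", "kwargs": {
  "offset": [
    [0,0.3,0],
    [-0.01,0.6,0],
    [-0.014,0.9,0]
  ],
  "delta_rot": [
    [0,0,0],
    [0,0,0],
    [0,0,0]
  ]
}}

```text
time: 28.25
tool_pos: [459.1, -85.8, 52.6]
tcp_rot: [3.141, -0.002, 3.141]
contact_force: [0.4, 0.0, -0.2]
grip_width: 59.7
finger_force: 0.0
```

Request:
{"fn": "send_rows", "kwargs": {
  "offset": [
    [0,0.3,0],
    [-0.01,0.6,0],
    [-0.014,0.9,0]
  ],
  "delta_rot": [
    [0,0,0],
    [0,0,0],
    [0,0,0]
  ],
  "grip": 0.9
}}

```text
time: 28.62
tool_pos: [460.8, 22.0, 52.6]
tcp_rot: [3.141, -0.002, 3.141]
contact_force: [-0.5, -0.3, -0.3]
grip_width: 81.2
finger_force: 0.0
```

Request:
{"fn": "send_rows", "kwargs": {
  "offset": [
    [0,0.3,0],
    [-0.01,0.6,0],
    [-0.014,0.9,0],
    [-0.014,0.9,0],
    [-0.014,0.9,0]
  ],
  "delta_rot": [
    [0,0,0],
    [0,0,0],
    [0,0,0],
    [0,0,0],
    [0,0,0]
  ]
}}

```text
time: 29.25
tool_pos: [462.7, 128.4, 52.9]
tcp_rot: [-3.141, -0.002, -3.141]
contact_force: [0.4, 0.1, 0.7]
grip_width: 82.8
finger_force: 0.0
```

```bash
python3 -c "
from h import *
C=cal('wrist');im=save('wrist','w4.png');print(get_obs()['tool_pos'])
print(fitroll(im,'wrist',C,(463.6,129.5)),proj('wrist',(463.6,129.5,30),C))
"
```

```text
[462.95305448 128.06556092  53.12169009]
(array([463.64983115, 130.11218345]), np.float64(0.8622108898168969)) [254.38648399 207.4653756 ]
```

Request:
{"fn": "send_rows", "kwargs": {
  "offset": [
    [0,0,0.25],
    [0,0,0.5],
    [0,0,0.686],
    [0,0,0.686]
  ],
  "delta_rot": [
    [0,0,0],
    [0,0,0],
    [0,0,0],
    [0,0,0]
  ]
}}

```text
time: 29.8
tool_pos: [462.1, 127.6, -29.9]
tcp_rot: [-3.141, -0.004, 3.14]
contact_force: [0.0, 0.3, 0.6]
grip_width: 82.8
finger_force: 0.0
```

Request:
{"fn": "send_rows", "kwargs": {
  "offset": [
    [0,0,0],
    [0,0,0],
    [0,0,0],
    [0,0,0],
    [0,0,0]
  ],
  "delta_rot": [
    [0,0,0],
    [0,0,0],
    [0,0,0],
    [0,0,0],
    [0,0,0]
  ],
  "grip": 0
}}

```text
time: 30.42
tool_pos: [464.0, 128.9, -27.9]
tcp_rot: [3.141, 0.002, 3.141]
contact_force: [-0.6, 0.7, 7.2]
grip_width: 58.1
finger_force: 30.0
```

Request:
{"fn": "send_rows", "kwargs": {
  "offset": [
    [0,0,-0.2],
    [0,0,-0.45],
    [0,0,-0.686],
    [0,0,-0.686]
  ],
  "delta_rot": [
    [0,0,0],
    [0,0,0],
    [0,0,0],
    [0,0,0]
  ]
}}

```text
time: 30.92
tool_pos: [464.7, 129.0, 55.2]
tcp_rot: [3.141, 0.004, 3.141]
contact_force: [-0.6, -0.8, -2.0]
grip_width: 58.0
finger_force: 30.0
```

Request:
{"fn": "send_rows", "kwargs": {
  "offset": [
    [-0.12,-0.27,0],
    [-0.24,-0.54,0],
    [-0.359,-0.817,0]
  ],
  "delta_rot": [
    [0,0,0],
    [0,0,0],
    [0,0,0]
  ]
}}

```text
time: 31.3
tool_pos: [505.8, 29.9, 52.1]
tcp_rot: [3.141, -0.002, -3.142]
contact_force: [0.0, -0.3, -1.6]
grip_width: 57.9
finger_force: 30.0
```

Request:
{"fn": "send_rows", "kwargs": {
  "offset": [
    [-0.12,-0.27,0],
    [-0.24,-0.54,0],
    [-0.359,-0.817,0]
  ],
  "delta_rot": [
    [0,0,0],
    [0,0,0],
    [0,0,0]
  ]
}}

```text
time: 31.68
tool_pos: [548.8, -68.1, 51.8]
tcp_rot: [3.141, -0.003, 3.141]
contact_force: [0.4, -0.3, -1.9]
grip_width: 58.4
finger_force: 30.0
```

Request:
{"fn": "send_rows", "kwargs": {
  "offset": [
    [-0.12,-0.27,0],
    [-0.24,-0.54,0],
    [-0.36,-0.816,0],
    [-0.36,-0.816,0],
    [-0.36,-0.816,0],
    [-0.36,-0.816,0]
  ],
  "delta_rot": [
    [0,0,0],
    [0,0,0],
    [0,0,0],
    [0,0,0],
    [0,0,0],
    [0,0,0]
  ]
}}

```text
time: 32.42
tool_pos: [592.0, -164.1, 53.0]
tcp_rot: [3.141, -0.001, -3.141]
contact_force: [1.3, -0.4, -1.5]
grip_width: 58.0
finger_force: 30.0
```

Request:
{"fn": "send_rows", "kwargs": {
  "offset": [
    [0,0,0.08],
    [0,0,0.16],
    [0,0,0.22],
    [0,0,0.25],
    [0,0,0.25]
  ],
  "delta_rot": [
    [0,0,0],
    [0,0,0],
    [0,0,0],
    [0,0,0],
    [0,0,0]
  ]
}}

```text
time: 33.05
tool_pos: [592.5, -165.2, 23.4]
tcp_rot: [3.141, -0.001, 3.141]
contact_force: [0.7, 0.8, -0.4]
grip_width: 58.3
finger_force: 30.0
```

Request:
{"fn": "send_rows", "kwargs": {
  "offset": [
    [0,0,0.1],
    [0,0,0.2],
    [0,0,0.28],
    [0,0,0.302],
    [0,0,0.302]
  ],
  "delta_rot": [
    [0,0,0],
    [0,0,0],
    [0,0,0],
    [0,0,0],
    [0,0,0]
  ]
}}

```text
time: 33.67
tool_pos: [592.5, -165.2, -12.5]
tcp_rot: [3.141, -0.0, 3.141]
contact_force: [-0.0, -0.2, -1.3]
grip_width: 58.2
finger_force: 30.0
```

Request:
{"fn": "send_rows", "kwargs": {
  "offset": [
    [0,0,0],
    [0,0,0],
    [0,0,0],
    [0,0,0]
  ],
  "delta_rot": [
    [0,0,0],
    [0,0,0],
    [0,0,0],
    [0,0,0]
  ],
  "grip": 0.9
}}

```text
time: 34.17
tool_pos: [592.8, -165.3, -12.4]
tcp_rot: [-3.142, 0.0, 3.141]
contact_force: [-0.2, -0.1, 0.4]
grip_width: 82.4
finger_force: 0.0
```

Request:
{"fn": "send_rows", "kwargs": {
  "offset": [
    [0,0,-0.2],
    [0,0,-0.4],
    [0,0,-0.552],
    [0,0,-0.552]
  ],
  "delta_rot": [
    [0,0,0],
    [0,0,0],
    [0,0,0],
    [0,0,0]
  ]
}}

```text
time: 34.67
tool_pos: [593.7, -165.7, 55.2]
tcp_rot: [-3.14, 0.003, 3.141]
contact_force: [0.0, 0.3, -0.2]
grip_width: 82.9
finger_force: 0.0
```

Request:
{"fn": "send_rows", "kwargs": {
  "offset": [
    [0.12,0.31,0],
    [0.24,0.62,0],
    [0.359,0.939,0]
  ],
  "delta_rot": [
    [0,0,0],
    [0,0,0],
    [0,0,0]
  ]
}}

```text
time: 35.05
tool_pos: [548.4, -51.5, 52.6]
tcp_rot: [3.141, -0.002, 3.141]
contact_force: [0.6, 0.4, 0.3]
grip_width: 82.4
finger_force: 0.0
```

Request:
{"fn": "send_rows", "kwargs": {
  "offset": [
    [0.12,0.31,0],
    [0.24,0.62,0],
    [0.359,0.939,0]
  ],
  "delta_rot": [
    [0,0,0],
    [0,0,0],
    [0,0,0]
  ]
}}

```text
time: 35.42
tool_pos: [505.4, 61.3, 52.8]
tcp_rot: [3.141, -0.001, 3.141]
contact_force: [-0.1, 0.3, 0.2]
grip_width: 82.7
finger_force: 0.0
```

Request:
{"fn": "send_rows", "kwargs": {
  "offset": [
    [0.12,0.31,0],
    [0.24,0.62,0],
    [0.359,0.939,0]
  ],
  "delta_rot": [
    [0,0,0],
    [0,0,0],
    [0,0,0]
  ]
}}

```text
time: 35.8
tool_pos: [462.4, 173.8, 52.9]
tcp_rot: [-3.141, -0.001, 3.141]
contact_force: [0.2, 0.5, -0.4]
grip_width: 82.7
finger_force: 0.0
```

Request:
{"fn": "send_rows", "kwargs": {
  "offset": [
    [0.12,0.31,0],
    [0.24,0.62,0],
    [0.358,0.939,0],
    [0.358,0.939,0],
    [0.358,0.939,0],
    [0.358,0.939,0]
  ],
  "delta_rot": [
    [0,0,0],
    [0,0,0],
    [0,0,0],
    [0,0,0],
    [0,0,0],
    [0,0,0]
  ]
}}

```text
time: 36.55
tool_pos: [420.9, 284.5, 53.5]
tcp_rot: [-3.141, -0.0, 3.14]
contact_force: [0.7, -0.6, -0.5]
grip_width: 82.6
finger_force: 0.0
```

```bash
python3 -c "
from h import *
C=cal('wrist');im=save('wrist','w5.png');print(get_obs()['tool_pos'])
print(fitroll(im,'wrist',C,(420.9,285.7)),proj('wrist',(420.9,285.7,30),C))
print(fitroll(cv2.imread('pics/w5.png')[:,:,::-1],'wrist',C,(420.9,285.7)))
t=optics.capture('top')
for p in [(425,288),(569.5,409)]: print(fitroll(t,'top',cal('top'),p))
"
```

```text
[421.03015099 284.5346321   53.58941468]
(array([421.61870571, 286.2384147 ]), np.float64(0.862472508625734)) [254.49102769 206.24461274]
(array([421.61870571, 286.2384147 ]), np.float64(0.862472508625734))
(array([425.0234375 , 288.22265625]), np.float64(0.1371718882303133))
(array([568.421875 , 408.6484375]), np.float64(0.2945466600364661))
```

Request:
{"fn": "send_rows", "kwargs": {
  "offset": [
    [0,0,0.25],
    [0,0,0.5],
    [0,0,0.686],
    [0,0,0.686]
  ],
  "delta_rot": [
    [0,0,0],
    [0,0,0],
    [0,0,0],
    [0,0,0]
  ]
}}

```text
time: 37.15
tool_pos: [419.7, 284.4, -29.8]
tcp_rot: [-3.14, -0.003, 3.14]
contact_force: [0.1, -0.1, 0.1]
grip_width: 82.7
finger_force: 0.0
```

Request:
{"fn": "send_rows", "kwargs": {
  "offset": [
    [0,0,0],
    [0,0,0],
    [0,0,0],
    [0,0,0],
    [0,0,0]
  ],
  "delta_rot": [
    [0,0,0],
    [0,0,0],
    [0,0,0],
    [0,0,0],
    [0,0,0]
  ],
  "grip": 0
}}

```text
time: 37.78
tool_pos: [421.3, 285.8, -27.8]
tcp_rot: [3.141, 0.002, 3.141]
contact_force: [0.3, -1.4, 5.9]
grip_width: 59.9
finger_force: 30.0
```

Request:
{"fn": "send_rows", "kwargs": {
  "offset": [
    [0,0,-0.2],
    [0,0,-0.45],
    [0,0,-0.686],
    [0,0,-0.686]
  ],
  "delta_rot": [
    [0,0,0],
    [0,0,0],
    [0,0,0],
    [0,0,0]
  ]
}}

```text
time: 38.28
tool_pos: [421.7, 286.2, 55.3]
tcp_rot: [3.14, 0.004, 3.141]
contact_force: [-1.4, -0.1, -1.8]
grip_width: 59.8
finger_force: 30.0
```

Request:
{"fn": "send_rows", "kwargs": {
  "offset": [
    [-0.17,-0.29,0],
    [-0.35,-0.58,0],
    [-0.521,-0.866,0]
  ],
  "delta_rot": [
    [0,0,0],
    [0,0,0],
    [0,0,0]
  ]
}}

```text
time: 38.65
tool_pos: [482.6, 180.4, 52.2]
tcp_rot: [-3.141, -0.002, 3.142]
contact_force: [0.8, -0.6, -0.6]
grip_width: 60.1
finger_force: 30.0
```

Request:
{"fn": "send_rows", "kwargs": {
  "offset": [
    [-0.17,-0.29,0],
    [-0.35,-0.58,0],
    [-0.521,-0.866,0]
  ],
  "delta_rot": [
    [0,0,0],
    [0,0,0],
    [0,0,0]
  ]
}}

```text
time: 39.02
tool_pos: [545.2, 76.4, 51.9]
tcp_rot: [3.141, -0.003, 3.141]
contact_force: [0.3, -0.2, -1.9]
grip_width: 60.0
finger_force: 30.0
```

Request:
{"fn": "send_rows", "kwargs": {
  "offset": [
    [-0.17,-0.29,0],
    [-0.35,-0.58,0],
    [-0.521,-0.865,0],
    [-0.521,-0.865,0],
    [-0.521,-0.865,0],
    [-0.521,-0.865,0]
  ],
  "delta_rot": [
    [0,0,0],
    [0,0,0],
    [0,0,0],
    [0,0,0],
    [0,0,0],
    [0,0,0]
  ]
}}

```text
time: 39.78
tool_pos: [607.1, -25.0, 53.1]
tcp_rot: [3.141, -0.002, -3.141]
contact_force: [-0.7, -0.6, -1.4]
grip_width: 60.0
finger_force: 30.0
```

Request:
{"fn": "send_rows", "kwargs": {
  "offset": [
    [0,0,0.08],
    [0,0,0.16],
    [0,0,0.22],
    [0,0,0.25],
    [0,0,0.25]
  ],
  "delta_rot": [
    [0,0,0],
    [0,0,0],
    [0,0,0],
    [0,0,0],
    [0,0,0]
  ]
}}

```text
time: 40.4
tool_pos: [607.9, -26.2, 23.4]
tcp_rot: [3.141, -0.0, 3.141]
contact_force: [0.6, -0.3, -1.1]
grip_width: 59.9
finger_force: 30.0
```

Request:
{"fn": "send_rows", "kwargs": {
  "offset": [
    [0,0,0.1],
    [0,0,0.2],
    [0,0,0.28],
    [0,0,0.302],
    [0,0,0.302]
  ],
  "delta_rot": [
    [0,0,0],
    [0,0,0],
    [0,0,0],
    [0,0,0],
    [0,0,0]
  ]
}}

```text
time: 41.02
tool_pos: [607.9, -26.2, -12.5]
tcp_rot: [3.141, -0.0, 3.141]
contact_force: [-0.8, 0.5, 0.5]
grip_width: 59.7
finger_force: 30.0
```

Request:
{"fn": "send_rows", "kwargs": {
  "offset": [
    [0,0,0],
    [0,0,0],
    [0,0,0],
    [0,0,0]
  ],
  "delta_rot": [
    [0,0,0],
    [0,0,0],
    [0,0,0],
    [0,0,0]
  ],
  "grip": 0.9
}}

```text
time: 41.52
tool_pos: [608.1, -26.2, -12.5]
tcp_rot: [3.142, 0.0, 3.141]
contact_force: [-0.7, 0.6, -0.3]
grip_width: 82.5
finger_force: 0.0
```

Request:
{"fn": "send_rows", "kwargs": {
  "offset": [
    [0,0,-0.2],
    [0,0,-0.4],
    [0,0,-0.552],
    [0,0,-0.552]
  ],
  "delta_rot": [
    [0,0,0],
    [0,0,0],
    [0,0,0],
    [0,0,0]
  ]
}}

```text
time: 42.02
tool_pos: [609.2, -26.4, 55.2]
tcp_rot: [-3.141, 0.003, 3.141]
contact_force: [0.3, 0.4, 0.1]
grip_width: 82.4
finger_force: 0.0
```

Request:
{"fn": "send_rows", "kwargs": {
  "offset": [
    [0.03,0.3,0],
    [0.06,0.6,0],
    [0.089,0.904,0]
  ],
  "delta_rot": [
    [0,0,0],
    [0,0,0],
    [0,0,0]
  ]
}}

```text
time: 42.4
tool_pos: [596.6, 83.2, 52.5]
tcp_rot: [3.142, -0.002, 3.141]
contact_force: [0.7, 0.4, 0.0]
grip_width: 82.6
finger_force: 0.0
```

Request:
{"fn": "send_rows", "kwargs": {
  "offset": [
    [0.03,0.3,0],
    [0.06,0.6,0],
    [0.089,0.904,0]
  ],
  "delta_rot": [
    [0,0,0],
    [0,0,0],
    [0,0,0]
  ]
}}

```text
time: 42.78
tool_pos: [586.0, 191.8, 52.4]
tcp_rot: [-3.141, -0.002, 3.141]
contact_force: [0.9, 0.4, -0.2]
grip_width: 82.7
finger_force: 0.0
```

Request:
{"fn": "send_rows", "kwargs": {
  "offset": [
    [0.03,0.3,0],
    [0.06,0.6,0],
    [0.089,0.904,0]
  ],
  "delta_rot": [
    [0,0,0],
    [0,0,0],
    [0,0,0]
  ]
}}

```text
time: 43.15
tool_pos: [575.4, 300.2, 52.4]
tcp_rot: [-3.141, -0.002, 3.141]
contact_force: [-0.1, 0.5, -0.2]
grip_width: 82.5
finger_force: 0.0
```

Request:
{"fn": "send_rows", "kwargs": {
  "offset": [
    [0.03,0.3,0],
    [0.06,0.6,0],
    [0.09,0.903,0],
    [0.09,0.903,0],
    [0.09,0.903,0],
    [0.09,0.903,0]
  ],
  "delta_rot": [
    [0,0,0],
    [0,0,0],
    [0,0,0],
    [0,0,0],
    [0,0,0],
    [0,0,0]
  ]
}}

```text
time: 43.9
tool_pos: [565.6, 406.3, 53.4]
tcp_rot: [-3.141, -0.001, 3.14]
contact_force: [-0.2, 0.6, 0.1]
grip_width: 82.2
finger_force: 0.0
```

```bash
python3 -c "
from h import *
C=cal('wrist');im=save('wrist','w6.png');print(get_obs()['tool_pos'])
print(fitroll(im,'wrist',C,(565.5,407.8)),proj('wrist',(565.5,407.8,30),C))
"
```

```text
[565.74222114 406.3952197   53.60056416]
(array([565.82209969, 407.64741592]), np.float64(0.8491665154905162)) [254.83947927 206.14161607]
```

Request:
{"fn": "send_rows", "kwargs": {
  "offset": [
    [0,0,0.25],
    [0,0,0.5],
    [0,0,0.686],
    [0,0,0.686]
  ],
  "delta_rot": [
    [0,0,0],
    [0,0,0],
    [0,0,0],
    [0,0,0]
  ]
}}

```text
time: 44.45
tool_pos: [564.4, 406.0, -30.5]
tcp_rot: [-3.14, -0.004, 3.14]
contact_force: [0.4, 0.7, 0.5]
grip_width: 82.5
finger_force: 0.0
```

Request:
{"fn": "send_rows", "kwargs": {
  "offset": [
    [0,0,0],
    [0,0,0],
    [0,0,0],
    [0,0,0],
    [0,0,0]
  ],
  "delta_rot": [
    [0,0,0],
    [0,0,0],
    [0,0,0],
    [0,0,0],
    [0,0,0]
  ],
  "grip": 0
}}

```text
time: 45.08
tool_pos: [566.1, 407.9, -27.4]
tcp_rot: [3.141, 0.002, 3.141]
contact_force: [-0.5, -0.9, 5.5]
grip_width: 59.7
finger_force: 30.0
```

Request:
{"fn": "send_rows", "kwargs": {
  "offset": [
    [0,0,-0.2],
    [0,0,-0.45],
    [0,0,-0.686],
    [0,0,-0.686]
  ],
  "delta_rot": [
    [0,0,0],
    [0,0,0],
    [0,0,0],
    [0,0,0]
  ]
}}

```text
time: 45.58
tool_pos: [566.6, 408.4, 55.9]
tcp_rot: [3.139, 0.004, 3.141]
contact_force: [-0.7, 0.5, -1.5]
grip_width: 59.7
finger_force: 30.0
```

Request:
{"fn": "send_rows", "kwargs": {
  "offset": [
    [-0.05,-0.27,0],
    [-0.11,-0.54,0],
    [-0.164,-0.819,0]
  ],
  "delta_rot": [
    [0,0,0],
    [0,0,0],
    [0,0,0]
  ]
}}

```text
time: 45.95
tool_pos: [584.0, 308.1, 51.5]
tcp_rot: [-3.141, -0.003, 3.142]
contact_force: [-0.3, -0.5, -1.3]
grip_width: 59.1
finger_force: 30.0
```

Request:
{"fn": "send_rows", "kwargs": {
  "offset": [
    [-0.05,-0.27,0],
    [-0.11,-0.54,0],
    [-0.164,-0.819,0]
  ],
  "delta_rot": [
    [0,0,0],
    [0,0,0],
    [0,0,0]
  ]
}}

```text
time: 46.32
tool_pos: [603.7, 209.8, 51.6]
tcp_rot: [-3.141, -0.003, 3.141]
contact_force: [0.1, -0.4, -0.3]
grip_width: 59.5
finger_force: 30.0
```

Request:
{"fn": "send_rows", "kwargs": {
  "offset": [
    [-0.05,-0.27,0],
    [-0.11,-0.54,0],
    [-0.164,-0.819,0],
    [-0.164,-0.819,0],
    [-0.164,-0.819,0],
    [-0.164,-0.819,0]
  ],
  "delta_rot": [
    [0,0,0],
    [0,0,0],
    [0,0,0],
    [0,0,0],
    [0,0,0],
    [0,0,0]
  ]
}}

```text
time: 47.08
tool_pos: [623.7, 113.9, 53.2]
tcp_rot: [3.141, -0.001, -3.141]
contact_force: [-0.8, -0.1, -1.0]
grip_width: 59.6
finger_force: 30.0
```

Request:
{"fn": "send_rows", "kwargs": {
  "offset": [
    [0,0,0.08],
    [0,0,0.16],
    [0,0,0.22],
    [0,0,0.25],
    [0,0,0.25]
  ],
  "delta_rot": [
    [0,0,0],
    [0,0,0],
    [0,0,0],
    [0,0,0],
    [0,0,0]
  ]
}}

```text
time: 47.7
tool_pos: [624.2, 112.7, 23.4]
tcp_rot: [3.142, -0.0, 3.141]
contact_force: [-0.5, 0.3, 0.1]
grip_width: 59.3
finger_force: 30.0
```

Request:
{"fn": "send_rows", "kwargs": {
  "offset": [
    [0,0,0.1],
    [0,0,0.2],
    [0,0,0.28],
    [0,0,0.302],
    [0,0,0.302]
  ],
  "delta_rot": [
    [0,0,0],
    [0,0,0],
    [0,0,0],
    [0,0,0],
    [0,0,0]
  ]
}}

```text
time: 48.32
tool_pos: [624.0, 112.7, -12.3]
tcp_rot: [-3.142, -0.001, 3.141]
contact_force: [-1.7, -0.1, 4.0]
grip_width: 59.4
finger_force: 30.0
```

Request:
{"fn": "send_rows", "kwargs": {
  "offset": [
    [0,0,0],
    [0,0,0],
    [0,0,0],
    [0,0,0]
  ],
  "delta_rot": [
    [0,0,0],
    [0,0,0],
    [0,0,0],
    [0,0,0]
  ],
  "grip": 0.9
}}

```text
time: 48.82
tool_pos: [624.4, 112.8, -12.6]
tcp_rot: [3.141, 0.0, 3.141]
contact_force: [-0.3, -0.3, -0.7]
grip_width: 82.8
finger_force: 0.0
```

Request:
{"fn": "send_rows", "kwargs": {
  "offset": [
    [0,0,-0.2],
    [0,0,-0.4],
    [0,0,-0.552],
    [0,0,-0.552]
  ],
  "delta_rot": [
    [0,0,0],
    [0,0,0],
    [0,0,0],
    [0,0,0]
  ]
}}

```text
time: 49.32
tool_pos: [625.4, 112.8, 55.3]
tcp_rot: [3.141, 0.003, 3.141]
contact_force: [-0.6, 0.1, -1.1]
grip_width: 82.9
finger_force: 0.0
```

Request:
{"fn": "send_rows", "kwargs": {
  "offset": [
    [0.2,-0.29,-0.06],
    [0.4,-0.58,-0.13],
    [0.603,-0.883,-0.19]
  ],
  "delta_rot": [
    [0,0,0],
    [0,0,0],
    [0,0,0]
  ],
  "grip": 0.4
}}

```text
time: 49.7
tool_pos: [550.5, 6.1, 75.7]
tcp_rot: [3.141, -0.002, -3.142]
contact_force: [-0.1, -0.4, 0.4]
grip_width: 57.4
finger_force: 0.0
```

Request:
{"fn": "send_rows", "kwargs": {
  "offset": [
    [0.2,-0.29,-0.06],
    [0.4,-0.58,-0.13],
    [0.602,-0.884,-0.19],
    [0.602,-0.884,-0.19],
    [0.602,-0.884,-0.19],
    [0.602,-0.884,-0.19],
    [0.602,-0.884,-0.19]
  ],
  "delta_rot": [
    [0,0,0],
    [0,0,0],
    [0,0,0],
    [0,0,0],
    [0,0,0],
    [0,0,0],
    [0,0,0]
  ]
}}

```text
time: 50.58
tool_pos: [479.8, -98.4, 99.0]
tcp_rot: [3.141, -0.001, -3.141]
contact_force: [0.1, 0.8, -0.1]
grip_width: 36.6
finger_force: 0.0
```

```bash
python3 -c "
from h import *
C=cal('wrist');im=save('wrist','w7.png');print(get_obs()['tool_pos'])
P=[(463.5,-158.1),(455.2,-98.7),(446.9,-39.3)]
t=[tile(im,'wrist',C,(*p,45),[((*p,38),19),((*p,74),7)],h=32,s=4) for p in P]
save('','t3.png',np.hstack(t))
"
```

```text
[479.83813423 -98.5209634   99.03751526]
```

View pics/t3.png

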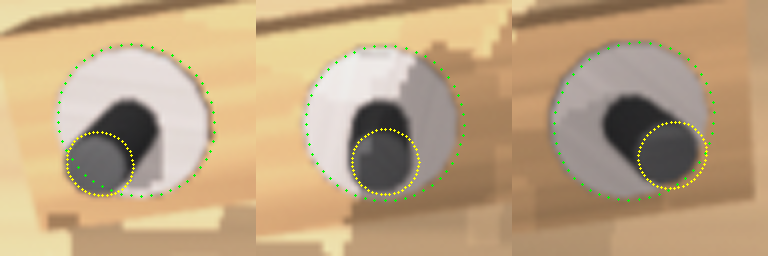

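Request:
{"fn": "send_rows", "kwargs": {
  "offset": [
    [0.14,0.25,0],
    [0.276,0.492,0],
    [0.276,0.492,0.3],
    [0.276,0.492,0.5],
    [0.276,0.492,0.7],
    [0.276,0.492,0.766],
    [0.276,0.492,0.766],
    [0.276,0.492,0.766]
  ],
  "delta_rot": [
    [0,0,0],
    [0,0,0],
    [0,0,0],
    [0,0,0],
    [0,0,0],
    [0,0,0],
    [0,0,0],
    [0,0,0]
  ]
}}

```text
time: 51.62
tool_pos: [447.2, -40.3, 8.2]
tcp_rot: [-3.141, 0.002, 3.141]
contact_force: [-0.4, 0.8, 1.1]
grip_width: 36.5
finger_force: 0.0
```

Request:
{"fn": "send_rows", "kwargs": {
  "offset": [
    [0,0,0],
    [0,0,0],
    [0,0,0],
    [0,0,0],
    [0,0,0]
  ],
  "delta_rot": [
    [0,0,0],
    [0,0,0],
    [0,0,0],
    [0,0,0],
    [0,0,0]
  ],
  "grip": 0
}}

```text
time: 52.25
tool_pos: [446.7, -40.2, 7.7]
tcp_rot: [-3.142, 0.001, 3.141]
contact_force: [-1.0, 0.9, 4.9]
grip_width: 13.5
finger_force: 30.0
```

Request:
{"fn": "send_rows", "kwargs": {
  "offset": [
    [0,0,-0.15],
    [0,0,-0.35],
    [0,0,-0.55],
    [0,0,-0.675],
    [0,0,-0.675]
  ],
  "delta_rot": [
    [0,0,0],
    [0,0,0],
    [0,0,0],
    [0,0,0],
    [0,0,0]
  ]
}}

```text
time: 52.88
tool_pos: [447.1, -40.3, 89.0]
tcp_rot: [-3.141, 0.002, 3.141]
contact_force: [0.5, 0.4, -0.4]
grip_width: 13.5
finger_force: 30.0
```

Request:
{"fn": "send_rows", "kwargs": {
  "offset": [
    [-0.25,0.21,0],
    [-0.5,0.42,0],
    [-0.741,0.639,0]
  ],
  "delta_rot": [
    [0,0,0],
    [0,0,0],
    [0,0,0]
  ]
}}

```text
time: 53.25
tool_pos: [535.8, 37.2, 87.1]
tcp_rot: [3.141, -0.002, 3.141]
contact_force: [0.3, -0.6, -0.2]
grip_width: 13.1
finger_force: 30.0
```

Request:
{"fn": "send_rows", "kwargs": {
  "offset": [
    [-0.25,0.21,0],
    [-0.5,0.42,0],
    [-0.742,0.638,0],
    [-0.742,0.638,0],
    [-0.742,0.638,0],
    [-0.742,0.638,0.1],
    [-0.742,0.638,0.1],
    [-0.742,0.638,0.1]
  ],
  "delta_rot": [
    [0,0,0],
    [0,0,0],
    [0,0,0],
    [0,0,0],
    [0,0,0],
    [0,0,0],
    [0,0,0],
    [0,0,0]
  ]
}}

```text
time: 54.25
tool_pos: [624.3, 112.6, 76.4]
tcp_rot: [3.142, -0.0, 3.141]
contact_force: [0.1, -1.0, -0.4]
grip_width: 13.2
finger_force: 30.0
```

```bash
python3 -c "
from h import *
C=cal('wrist');im=save('wrist','w8.png');o=get_obs();print(o['tool_pos'],o['tcp_rot'],proj('wrist',(624.8,113.2,60),C),proj('wrist',o['tool_pos']+[0,0,-4],C))
save('','w8c.png',cv2.resize(im[170:270,200:310],None,fx=5,fy=5,interpolation=cv2.INTER_CUBIC))
"
```

```text
[624.55128638 112.70055446  76.662684  ] [3.14148698e+00 2.99308310e-04 3.14072891e+00] [253.85535092 209.74020068] [253.31727472 215.26100594]
```

View pics/w8c.png

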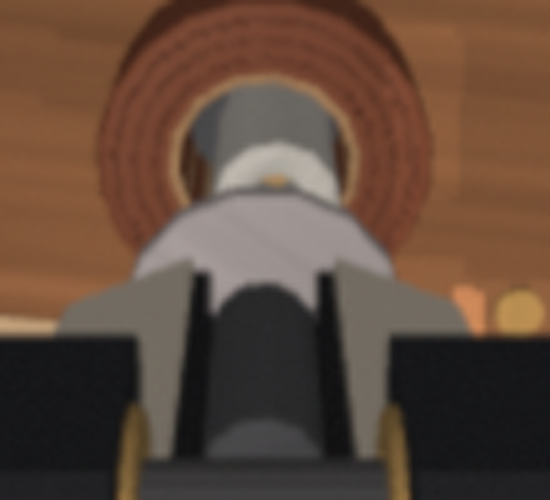

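```bash
python3 -c "
from h import *
C=cal('wrist');t=get_obs()['tool_pos'];print(t)
for n,p in dict(rimtop=(624.8-11,113.2,60),rimL=(624.8,102.2,60),rimR=(624.8,124.2,60),fl=t+[-19,0,30],flb=t+[-19,0,26],bore=(624.8-4.5,113.2,60)).items():
    u=proj('wrist',p,C);print(n,u.round(1),((u+.5-[200,170])*5).round())
"
```

```text
[624.55128638 112.70055446  76.662684  ]
rimtop [253.7 196.9] [271. 137.]
rimL [240.5 209.4] [205. 199.]
rimR [266.9 209.4] [337. 199.]
fl [253.4 207.6] [269. 191.]
flb [253.3 205.5] [269. 180.]
bore [253.7 204.3] [271. 174.]
```

The crop shows the pin's flange centred at crop x=265 and the spindle rim at x=277. The pin therefore has to go about 1.9 mm in +y and 0.8 mm in +x before it enters.

Request:
{"fn": "send_rows", "kwargs": {
  "offset": [
    [-0.007,0.016,0],
    [-0.007,0.016,0.05],
    [-0.007,0.016,0.1],
    [-0.007,0.016,0.14],
    [-0.007,0.016,0.14]
  ],
  "delta_rot": [
    [0,0,0],
    [0,0,0],
    [0,0,0],
    [0,0,0],
    [0,0,0]
  ]
}}

```text
time: 54.92
tool_pos: [625.0, 114.9, 58.9]
tcp_rot: [3.142, -0.001, 3.141]
contact_force: [0.7, -0.5, -0.6]
grip_width: 13.1
finger_force: 30.0
```

Request:
{"fn": "send_rows", "kwargs": {
  "offset": [
    [0,0,0.02],
    [0,0,0.04],
    [0,0,0.06],
    [0,0,0.08],
    [0,0,0.08]
  ],
  "delta_rot": [
    [0,0,0],
    [0,0,0],
    [0,0,0],
    [0,0,0],
    [0,0,0]
  ]
}}

```text
time: 55.55
tool_pos: [625.3, 114.9, 49.8]
tcp_rot: [3.142, -0.0, 3.141]
contact_force: [-0.1, -0.3, -0.7]
grip_width: 13.2
finger_force: 30.0
```

Request:
{"fn": "send_rows", "kwargs": {
  "offset": [
    [0,0,0.02],
    [0,0,0.04],
    [0,0,0.06],
    [0,0,0.08],
    [0,0,0.1],
    [0,0,0.12],
    [0,0,0.13],
    [0,0,0.13]
  ],
  "delta_rot": [
    [0,0,0],
    [0,0,0],
    [0,0,0],
    [0,0,0],
    [0,0,0],
    [0,0,0],
    [0,0,0],
    [0,0,0]
  ]
}}

```text
time: 56.55
tool_pos: [625.5, 114.9, 34.3]
tcp_rot: [3.141, 0.0, 3.141]
contact_force: [0.3, -0.7, 2.3]
grip_width: 13.5
finger_force: 30.0
```

Request:
{"fn": "send_rows", "kwargs": {
  "offset": [
    [0,0,0.01],
    [0,0,0.02],
    [0,0,0.03],
    [0,0,0.03]
  ],
  "delta_rot": [
    [0,0,0],
    [0,0,0],
    [0,0,0],
    [0,0,0]
  ]
}}

```text
time: 57.05
tool_pos: [625.8, 114.9, 33.6]
tcp_rot: [3.142, 0.002, 3.141]
contact_force: [-5.8, -0.7, 20.1]
grip_width: 13.4
finger_force: 30.0
```

Request:
{"fn": "send_rows", "kwargs": {
  "offset": [
    [0,0,-0.02],
    [0,0,-0.02]
  ],
  "delta_rot": [
    [0,0,0],
    [0,0,0]
  ]
}}

```text
time: 57.3
tool_pos: [625.5, 115.0, 33.7]
tcp_rot: [3.141, 0.001, 3.141]
contact_force: [-1.9, 0.2, 7.9]
grip_width: 13.5
finger_force: 30.0
```

Request:
{"fn": "send_rows", "kwargs": {
  "offset": [
    [0,0,0],
    [0,0,0],
    [0,0,0],
    [0,0,0],
    [0,0,-0.2],
    [0,0,-0.35],
    [0,0,-0.46],
    [0,0,-0.46]
  ],
  "delta_rot": [
    [0,0,0],
    [0,0,0],
    [0,0,0],
    [0,0,0],
    [0,0,0],
    [0,0,0],
    [0,0,0],
    [0,0,0]
  ],
  "grip": 0.4
}}

```text
time: 58.3
tool_pos: [626.0, 115.0, 89.4]
tcp_rot: [3.141, 0.002, 3.141]
contact_force: [0.3, -0.2, 0.7]
grip_width: 36.6
finger_force: 0.0
```

Request:
{"fn": "send_rows", "kwargs": {
  "offset": [
    [0.24,-0.3,0],
    [0.48,-0.6,0],
    [0.71,-0.893,0]
  ],
  "delta_rot": [
    [0,0,0],
    [0,0,0],
    [0,0,0]
  ]
}}

```text
time: 58.68
tool_pos: [538.6, 6.9, 87.5]
tcp_rot: [3.141, -0.002, 3.142]
contact_force: [-0.3, -0.5, 0.3]
grip_width: 36.8
finger_force: 0.0
```

Request:
{"fn": "send_rows", "kwargs": {
  "offset": [
    [0.24,-0.3,0],
    [0.48,-0.6,0],
    [0.71,-0.894,0],
    [0.71,-0.894,0],
    [0.71,-0.894,0],
    [0.71,-0.894,0]
  ],
  "delta_rot": [
    [0,0,0],
    [0,0,0],
    [0,0,0],
    [0,0,0],
    [0,0,0],
    [0,0,0]
  ]
}}

```text
time: 59.42
tool_pos: [455.4, -98.7, 88.2]
tcp_rot: [3.141, 0.0, -3.141]
contact_force: [0.5, 0.5, 0.5]
grip_width: 36.8
finger_force: 0.0
```

```bash
cat > rim.py <<'E'
from h import *
def rim(im,C,p,t):
    "centre column of visible bright spindle rim, and flange centre column, near predicted"
    u=proj('wrist',(p[0]-11,p[1],60),C); f=proj('wrist',np.array(t)+[-19,0,30],C)
    hsv=cv2.cvtColor(im,cv2.COLOR_RGB2HSV).astype(int)
    g=(hsv[...,1]<45)
    out=[]
    for r in range(int(u[1])-3,int(f[1])+22,2):
        c=np.where(g[r,int(u[0])-32:int(u[0])+33])[0]
        out.append((r,len(c),None if not len(c) else (round((c.min()+c.max())/2+int(u[0])-32,1),int(c.min()+int(u[0])-32),int(c.max()+int(u[0])-32)),int(hsv[r,int(u[0]),2])))
    return u.round(1),f.round(1),out
E
python3 - <<'E'
from rim import *
o=get_obs();print(o['tool_pos'],o['grip_width'])
im=cv2.imread('pics/w8.png')[:,:,::-1]
C=cal('wrist'); K,T=C; T=T.copy(); T[:3,3]+=np.array([624.55,112.70,76.66])-o['tool_pos']
for x in rim(im,(K,T),(624.8,113.2),(624.55,112.7,76.66)): print(x)
E
```

```text
[455.43423476 -98.66707102  88.20531913] 36.801266857473706
[253.7 196.9]
[253.4 207.7]
[(193, 26, (np.float64(252.5), 240, 265), 107), (195, 28, (np.float64(252.5), 239, 266), 107), (197, 28, (np.float64(252.5), 239, 266), 108), (199, 26, (np.float64(252.5), 240, 265), 166), (201, 26, (np.float64(253.5), 241, 266), 186), (203, 24, (np.float64(254.5), 243, 266), 172), (205, 18, (np.float64(254.5), 243, 266), 166), (207, 22, (np.float64(255.0), 243, 267), 108), (209, 26, (np.float64(254.5), 242, 267), 141), (211, 30, (np.float64(252.5), 238, 267), 160), (213, 35, (np.float64(252.0), 235, 269), 160), (215, 39, (np.float64(252.0), 233, 271), 159), (217, 43, (np.float64(252.0), 231, 273), 155), (219, 47, (np.float64(252.0), 229, 275), 155), (221, 50, (np.float64(252.5), 228, 277), 156), (223, 51, (np.float64(252.0), 227, 277), 156), (225, 51, (np.float64(252.0), 227, 277), 151), (227, 55, (np.float64(252.0), 225, 279), 57)]
```

Request:
{"fn": "send_rows", "kwargs": {
  "offset": [
    [0,0,0.3],
    [0,0,0.55],
    [0,0,0.675],
    [0,0,0.675],
    [0,0,0.675]
  ],
  "delta_rot": [
    [0,0,0],
    [0,0,0],
    [0,0,0],
    [0,0,0],
    [0,0,0]
  ]
}}

```text
time: 60.05
tool_pos: [455.6, -99.2, 7.9]
tcp_rot: [-3.141, 0.001, -3.141]
contact_force: [0.5, 0.5, 0.2]
grip_width: 37.0
finger_force: 0.0
```

Request:
{"fn": "send_rows", "kwargs": {
  "offset": [
    [0,0,0],
    [0,0,0],
    [0,0,0],
    [0,0,0],
    [0,0,0]
  ],
  "delta_rot": [
    [0,0,0],
    [0,0,0],
    [0,0,0],
    [0,0,0],
    [0,0,0]
  ],
  "grip": 0
}}

```text
time: 60.68
tool_pos: [455.1, -99.5, 7.8]
tcp_rot: [-3.141, 0.001, 3.141]
contact_force: [-1.0, 0.7, 4.6]
grip_width: 13.3
finger_force: 30.0
```

Request:
{"fn": "send_rows", "kwargs": {
  "offset": [
    [0,0,-0.15],
    [0,0,-0.35],
    [0,0,-0.55],
    [0,0,-0.675],
    [0,0,-0.675]
  ],
  "delta_rot": [
    [0,0,0],
    [0,0,0],
    [0,0,0],
    [0,0,0],
    [0,0,0]
  ]
}}

```text
time: 61.3
tool_pos: [455.4, -99.7, 89.0]
tcp_rot: [-3.141, 0.002, 3.141]
contact_force: [0.7, 1.5, -1.5]
grip_width: 13.4
finger_force: 30.0
```

Request:
{"fn": "send_rows", "kwargs": {
  "offset": [
    [-0.22,0.1,0],
    [-0.44,0.2,0],
    [-0.643,0.312,0]
  ],
  "delta_rot": [
    [0,0,0],
    [0,0,0],
    [0,0,0]
  ]
}}

```text
time: 61.68
tool_pos: [532.3, -61.6, 87.1]
tcp_rot: [3.141, -0.002, 3.141]
contact_force: [0.4, 0.8, -0.8]
grip_width: 13.2
finger_force: 30.0
```

Request:
{"fn": "send_rows", "kwargs": {
  "offset": [
    [-0.22,0.1,0],
    [-0.44,0.2,0],
    [-0.643,0.311,0],
    [-0.643,0.311,0],
    [-0.643,0.311,0],
    [-0.643,0.311,0.1],
    [-0.643,0.311,0.1],
    [-0.643,0.311,0.1]
  ],
  "delta_rot": [
    [0,0,0],
    [0,0,0],
    [0,0,0],
    [0,0,0],
    [0,0,0],
    [0,0,0],
    [0,0,0],
    [0,0,0]
  ]
}}

```text
time: 62.68
tool_pos: [609.0, -25.0, 76.4]
tcp_rot: [3.141, -0.0, 3.141]
contact_force: [0.0, 0.6, -1.2]
grip_width: 13.3
finger_force: 30.0
```

Run:
```python
from rim import *
C=cal('wrist');im=save('wrist','w9.png');t=get_obs()['tool_pos'];print(t)
for x in rim(im,C,t,t): print(x)
```

```text
[609.2409682  -24.98577761  76.59420285]
[253.1 197. ]
[253.4 208.1]
[(194, 28, (np.float64(250.5), 237, 264), 111), (196, 29, (np.float64(251.0), 237, 265), 114), (198, 27, (np.float64(251.0), 238, 264), 176), (200, 26, (np.float64(251.5), 239, 264), 189), (202, 24, (np.float64(252.5), 241, 264), 179), (204, 20, (np.float64(253.0), 241, 265), 178), (206, 21, (np.float64(253.0), 241, 265), 137), (208, 26, (np.float64(252.5), 240, 265), 110), (210, 26, (np.float64(252.5), 240, 265), 163), (212, 31, (np.float64(252.0), 237, 267), 168), (214, 37, (np.float64(252.0), 234, 270), 168), (216, 41, (np.float64(252.0), 232, 272), 167), (218, 44, (np.float64(252.5), 231, 274), 167), (220, 48, (np.float64(252.5), 229, 276), 167), (222, 49, (np.float64(252.0), 228, 276), 167), (224, 51, (np.float64(252.0), 227, 277), 166), (226, 51, (np.float64(252.0), 227, 277), 144), (228, 60, (np.float64(251.5), 222, 281), 52)]
```

Request:
{"fn": "send_rows", "kwargs": {
  "offset": [
    [0,0.003,0],
    [0,0.003,0.05],
    [0,0.003,0.1],
    [0,0.003,0.14],
    [0,0.003,0.14]
  ],
  "delta_rot": [
    [0,0,0],
    [0,0,0],
    [0,0,0],
    [0,0,0],
    [0,0,0]
  ]
}}

```text
time: 63.35
tool_pos: [608.9, -24.3, 58.9]
tcp_rot: [3.141, -0.001, 3.141]
contact_force: [0.1, 0.3, -0.8]
grip_width: 13.4
finger_force: 30.0
```

Request:
{"fn": "send_rows", "kwargs": {
  "offset": [
    [0,0,0.02],
    [0,0,0.04],
    [0,0,0.06],
    [0,0,0.08],
    [0,0,0.08]
  ],
  "delta_rot": [
    [0,0,0],
    [0,0,0],
    [0,0,0],
    [0,0,0],
    [0,0,0]
  ]
}}

```text
time: 63.98
tool_pos: [609.1, -24.4, 49.8]
tcp_rot: [3.141, -0.0, 3.141]
contact_force: [0.3, 0.8, -0.7]
grip_width: 13.6
finger_force: 30.0
```

Request:
{"fn": "send_rows", "kwargs": {
  "offset": [
    [0,0,0.02],
    [0,0,0.04],
    [0,0,0.06],
    [0,0,0.08],
    [0,0,0.1],
    [0,0,0.12],
    [0,0,0.13],
    [0,0,0.13]
  ],
  "delta_rot": [
    [0,0,0],
    [0,0,0],
    [0,0,0],
    [0,0,0],
    [0,0,0],
    [0,0,0],
    [0,0,0],
    [0,0,0]
  ]
}}

```text
time: 64.97
tool_pos: [609.3, -24.4, 34.3]
tcp_rot: [3.142, 0.0, 3.141]
contact_force: [0.5, -0.2, 3.4]
grip_width: 13.5
finger_force: 30.0
```

Request:
{"fn": "send_rows", "kwargs": {
  "offset": [
    [0,0,0.01],
    [0,0,0.02],
    [0,0,0.03],
    [0,0,0.03],
    [0,0,0.01],
    [0,0,0.01]
  ],
  "delta_rot": [
    [0,0,0],
    [0,0,0],
    [0,0,0],
    [0,0,0],
    [0,0,0],
    [0,0,0]
  ]
}}

```text
time: 65.72
tool_pos: [609.4, -24.4, 33.8]
tcp_rot: [-3.142, 0.001, 3.141]
contact_force: [-2.3, 0.2, 8.7]
grip_width: 13.1
finger_force: 30.0
```

Request:
{"fn": "send_rows", "kwargs": {
  "offset": [
    [0,0,0],
    [0,0,0],
    [0,0,0],
    [0,0,0],
    [0,0,-0.2],
    [0,0,-0.35],
    [0,0,-0.46],
    [0,0,-0.46]
  ],
  "delta_rot": [
    [0,0,0],
    [0,0,0],
    [0,0,0],
    [0,0,0],
    [0,0,0],
    [0,0,0],
    [0,0,0],
    [0,0,0]
  ],
  "grip": 0.4
}}

```text
time: 66.72
tool_pos: [609.9, -24.5, 89.3]
tcp_rot: [-3.141, 0.002, 3.141]
contact_force: [0.4, 0.1, 0.4]
grip_width: 36.3
finger_force: 0.0
```

Request:
{"fn": "send_rows", "kwargs": {
  "offset": [
    [0.2,-0.18,0],
    [0.4,-0.37,0],
    [0.609,-0.562,0]
  ],
  "delta_rot": [
    [0,0,0],
    [0,0,0],
    [0,0,0]
  ]
}}

```text
time: 67.1
tool_pos: [534.8, -92.2, 87.4]
tcp_rot: [3.141, -0.001, 3.142]
contact_force: [0.3, -0.5, -0.6]
grip_width: 36.7
finger_force: 0.0
```

Request:
{"fn": "send_rows", "kwargs": {
  "offset": [
    [0.2,-0.18,0],
    [0.4,-0.37,0],
    [0.609,-0.561,0],
    [0.609,-0.561,0],
    [0.609,-0.561,0],
    [0.609,-0.561,0]
  ],
  "delta_rot": [
    [0,0,0],
    [0,0,0],
    [0,0,0],
    [0,0,0],
    [0,0,0],
    [0,0,0]
  ]
}}

```text
time: 67.85
tool_pos: [463.6, -158.5, 88.2]
tcp_rot: [3.141, 0.0, -3.141]
contact_force: [0.9, 0.3, 0.2]
grip_width: 37.2
finger_force: 0.0
```

Request:
{"fn": "send_rows", "kwargs": {
  "offset": [
    [0,0,0.3],
    [0,0,0.55],
    [0,0,0.675],
    [0,0,0.675],
    [0,0,0.675]
  ],
  "delta_rot": [
    [0,0,0],
    [0,0,0],
    [0,0,0],
    [0,0,0],
    [0,0,0]
  ]
}}

```text
time: 68.47
tool_pos: [463.9, -159.3, 8.3]
tcp_rot: [-3.141, 0.002, 3.141]
contact_force: [-0.4, 0.0, 0.2]
grip_width: 36.4
finger_force: 0.0
```

Request:
{"fn": "send_rows", "kwargs": {
  "offset": [
    [0,0,0],
    [0,0,0],
    [0,0,0],
    [0,0,0],
    [0,0,0]
  ],
  "delta_rot": [
    [0,0,0],
    [0,0,0],
    [0,0,0],
    [0,0,0],
    [0,0,0]
  ],
  "grip": 0
}}

```text
time: 69.1
tool_pos: [463.3, -159.2, 7.8]
tcp_rot: [-3.141, 0.001, 3.141]
contact_force: [-0.4, 0.7, 6.0]
grip_width: 13.3
finger_force: 30.0
```

Request:
{"fn": "send_rows", "kwargs": {
  "offset": [
    [0,0,-0.15],
    [0,0,-0.35],
    [0,0,-0.55],
    [0,0,-0.675],
    [0,0,-0.675]
  ],
  "delta_rot": [
    [0,0,0],
    [0,0,0],
    [0,0,0],
    [0,0,0],
    [0,0,0]
  ]
}}

```text
time: 69.72
tool_pos: [463.6, -159.4, 89.1]
tcp_rot: [-3.141, 0.002, 3.141]
contact_force: [-0.3, 0.3, -0.5]
grip_width: 12.8
finger_force: 30.0
```

Request:
{"fn": "send_rows", "kwargs": {
  "offset": [
    [-0.25,-0.01,0],
    [-0.542,-0.019,0]
  ],
  "delta_rot": [
    [0,0,0],
    [0,0,0]
  ]
}}

```text
time: 69.97
tool_pos: [528.1, -161.3, 87.4]
tcp_rot: [3.141, -0.002, 3.141]
contact_force: [0.6, -0.4, -1.6]
grip_width: 13.0
finger_force: 30.0
```

Request:
{"fn": "send_rows", "kwargs": {
  "offset": [
    [-0.25,-0.01,0],
    [-0.541,-0.019,0],
    [-0.541,-0.019,0],
    [-0.541,-0.019,0],
    [-0.541,-0.019,0.1],
    [-0.541,-0.019,0.1],
    [-0.541,-0.019,0.1]
  ],
  "delta_rot": [
    [0,0,0],
    [0,0,0],
    [0,0,0],
    [0,0,0],
    [0,0,0],
    [0,0,0],
    [0,0,0]
  ]
}}

```text
time: 70.85
tool_pos: [592.7, -163.7, 76.4]
tcp_rot: [3.141, -0.0, 3.141]
contact_force: [-0.1, -0.7, 0.1]
grip_width: 13.5
finger_force: 30.0
```

Run:
```python
from rim import *
C=cal('wrist');im=save('wrist','w10.png');t=get_obs()['tool_pos'];print(t)
for x in rim(im,C,t,t): print(x)
```

```text
[ 592.9172187  -163.81936139   76.62828688]
[253. 197.]
[253.3 208.1]
[(193, 19, (np.float64(248.0), 239, 257), 110), (195, 24, (np.float64(248.5), 237, 260), 110), (197, 27, (np.float64(248.0), 235, 261), 127), (199, 29, (np.float64(249.0), 235, 263), 189), (201, 28, (np.float64(249.5), 236, 263), 182), (203, 28, (np.float64(250.5), 237, 264), 176), (205, 23, (np.float64(251.0), 238, 264), 150), (207, 25, (np.float64(252.0), 240, 264), 115), (209, 25, (np.float64(252.0), 240, 264), 109), (211, 26, (np.float64(252.5), 240, 265), 164), (213, 31, (np.float64(252.0), 237, 267), 166), (215, 37, (np.float64(252.0), 234, 270), 164), (217, 41, (np.float64(252.0), 232, 272), 164), (219, 44, (np.float64(252.5), 231, 274), 163), (221, 47, (np.float64(252.0), 229, 275), 160), (223, 49, (np.float64(252.0), 228, 276), 159), (225, 50, (np.float64(251.5), 227, 276), 161), (227, 55, (np.float64(252.0), 225, 279), 127), (229, 63, (np.float64(252.0), 221, 283), 47)]
```

Request:
{"fn": "send_rows", "kwargs": {
  "offset": [
    [-0.002,0,0],
    [-0.002,0,0.05],
    [-0.002,0,0.1],
    [-0.002,0,0.14],
    [-0.002,0,0.14]
  ],
  "delta_rot": [
    [0,0,0],
    [0,0,0],
    [0,0,0],
    [0,0,0],
    [0,0,0]
  ]
}}

```text
time: 71.53
tool_pos: [592.9, -163.5, 58.9]
tcp_rot: [3.141, -0.001, 3.141]
contact_force: [0.4, 0.0, -0.3]
grip_width: 13.3
finger_force: 30.0
```

Request:
{"fn": "send_rows", "kwargs": {
  "offset": [
    [0,0,0.02],
    [0,0,0.04],
    [0,0,0.06],
    [0,0,0.08],
    [0,0,0.08]
  ],
  "delta_rot": [
    [0,0,0],
    [0,0,0],
    [0,0,0],
    [0,0,0],
    [0,0,0]
  ]
}}

```text
time: 72.15
tool_pos: [593.1, -163.6, 49.7]
tcp_rot: [3.141, -0.0, 3.141]
contact_force: [-1.5, -0.1, -1.1]
grip_width: 13.2
finger_force: 30.0
```

Request:
{"fn": "send_rows", "kwargs": {
  "offset": [
    [0,0,0.02],
    [0,0,0.04],
    [0,0,0.06],
    [0,0,0.08],
    [0,0,0.1],
    [0,0,0.12],
    [0,0,0.13],
    [0,0,0.13]
  ],
  "delta_rot": [
    [0,0,0],
    [0,0,0],
    [0,0,0],
    [0,0,0],
    [0,0,0],
    [0,0,0],
    [0,0,0],
    [0,0,0]
  ]
}}

```text
time: 73.15
tool_pos: [593.3, -163.8, 35.1]
tcp_rot: [-3.141, 0.0, 3.141]
contact_force: [-3.0, -0.0, 5.8]
grip_width: 13.0
finger_force: 30.0
```

Request:
{"fn": "send_rows", "kwargs": {
  "offset": [
    [0,0,0.01],
    [0,0,0.02],
    [0,0,0.03],
    [0,0,0.03],
    [0,0,0.01],
    [0,0,0.01]
  ],
  "delta_rot": [
    [0,0,0],
    [0,0,0],
    [0,0,0],
    [0,0,0],
    [0,0,0],
    [0,0,0]
  ]
}}

```text
time: 73.9
tool_pos: [593.3, -163.7, 33.9]
tcp_rot: [-3.141, 0.0, 3.141]
contact_force: [-3.1, 0.7, 7.0]
grip_width: 13.6
finger_force: 30.0
```

Request:
{"fn": "send_rows", "kwargs": {
  "offset": [
    [0,0,0],
    [0,0,0],
    [0,0,0],
    [0,0,0],
    [0,0,-0.2],
    [0,0,-0.35],
    [0,0,-0.46],
    [0,0,-0.46]
  ],
  "delta_rot": [
    [0,0,0],
    [0,0,0],
    [0,0,0],
    [0,0,0],
    [0,0,0],
    [0,0,0],
    [0,0,0],
    [0,0,0]
  ],
  "grip": 0.4
}}

```text
time: 74.9
tool_pos: [593.8, -163.9, 89.3]
tcp_rot: [-3.141, 0.002, 3.141]
contact_force: [0.2, 0.0, -0.3]
grip_width: 36.7
finger_force: 0.0
```

Request:
{"fn": "send_rows", "kwargs": {
  "offset": [
    [0.1,0.2,-0.35],
    [0.2,0.4,-0.7],
    [0.3,0.6,-1.0],
    [0.3,0.8,-1.0],
    [0.3,0.8,-1.0],
    [0.3,0.8,-1.0]
  ],
  "delta_rot": [
    [0,0,0],
    [0,0,0],
    [0,0,0],
    [0,0,0],
    [0,0,0],
    [0,0,0]
  ]
}}

```text
time: 75.65
tool_pos: [556.9, -68.1, 207.4]
tcp_rot: [3.141, -0.002, 3.141]
contact_force: [0.3, -0.9, 1.0]
grip_width: 36.7
finger_force: 0.0
```

Run:
```python
from h import *
C=cal('wrist');im=save('wrist','w11.png');print(get_obs()['tool_pos'])
S=[(593.3,-163.6),(609.4,-24.4),(625.5,114.9)]
for s in S: print('roll on board',fitroll(im,'wrist',C,s,z0=15,bore=11))
# pin grip top: dark blob near projection at z=100 vs pushed-out z=107
D=[(d['uv'],round(d['confidence'],2)) for d in finder.pinpoint('pin0','wrist')]
print('pins',D,[proj('wrist',(*s,30),C).round() for s in S])
print('spent',[(np.round(d['uv']),round(atz('wrist',d['uv'],5,C)[0]),round(atz('wrist',d['uv'],5,C)[1]),round(d['confidence'],2)) for d in finder.pinpoint('spent0','wrist')])
print('tray',[(d['uv'],round(d['confidence'],2),atz('wrist',d['uv'],0,C).round()) for d in finder.pinpoint('tray','wrist')])
```

```text
[557.0141752  -68.38055859 207.41765634]
roll on board (array([ 574.24805908, -135.68534241]), np.float64(0.3240201431865065))
roll on board (array([586.44955005,   1.05708164]), np.float64(0.2851429684106466))
roll on board (array([598.46765041,  84.53585544]), np.float64(0.38515108593012276))
pins [([189.3, 191.9], 0.76), ([282.5, 208.6], 0.65), ([379.5, 214.6], 0.65)] [array([186., 193.]), array([283., 203.]), array([377., 214.])]
spent [(array([79., 93.]), 457, -307, 0.96), (array([ 68., 126.]), 501, -332, 0.94), (array([49., 60.]), 416, -340, 0.56)]
tray [([60.6, 93.0], 0.66, array([ 457., -337.,    0.])), ([283.7, 204.2], 0.53, array([622., -19.,   0.]))]
```

Run:
```python
from h import *
C=cal('wrist')
print('fresh',[(atz('wrist',d['uv'],15,C).round(),round(d['confidence'],2)) for d in finder.pinpoint('fresh0','wrist')])
optics.capture('scene')
print('fresh',[(atz('scene',d['uv'],15).round(),round(d['confidence'],2)) for d in finder.pinpoint('fresh0','scene')])
```

```text
fresh [(array([629., 116.,  15.]), 0.85), (array([604., -23.,  15.]), 0.79), (array([ 594., -173.,   15.]), 0.63), (array([544., 251.,  15.]), 0.63), (array([358., 145.,  15.]), 0.61)]
fresh [(array([283., 373.,  15.]), 0.94), (array([374., 166.,  15.]), 0.82), (array([603., -28.,  15.]), 0.73), (array([631., 115.,  15.]), 0.73), (array([ 593., -163.,   15.]), 0.69), (array([561., 268.,  15.]), 0.58), (array([400., 395.,  15.]), 0.56)]
```

Each spindle carries a fresh roll at board height, the three pins are seated, and the three spent rolls lie in the tray.

```bash
python3 -c "
from h import *
print(ticket.close_job())"
```

```text
the job is handed in; nothing more can be done
None
```

I handed the job in at about 76 s: three spent rolls in the tray, a fresh roll on each spindle, all three pins pressed home and everything released, as last checked by camera and force readings; no verdict came back.

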